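# Unlock, load and relock the disinfecting drum

### The arm

A 6-joint arm with a two-finger parallel gripper is mounted at the origin on the work surface. World frame = base frame: x ahead of the robot, y to its left, z up, the work surface at z = 0. Lengths are in mm, angles in rad, forces in N, time in s.
With the tool pointing down it reaches from about 425 to 925 mm from the base axis. Payload 12.5 kg.
Tool frame: the origin (TCP) lies midway between the tips of the shut fingers; the grasp point (between the pads) lies 19 mm behind it; z points along the fingers, y is the direction in which the jaws open and shut (so a half turn about z gives the same grasp; the last joint's range is limited). The gripper opens to 85 mm and grips with 20 to 120 N. Pads are 22 mm wide; open, the fingers measure 114 mm over their backs; the gripper's body (76 mm by 85 mm) begins 54 mm behind the grasp point. The pads swing forward as they close: fully open they stand 13 mm farther back than shut.
Start: joints at [1.019, 0.491, 1.559, -0, 1.092, -0.106], TCP at [269.473, 563.941, 231.327] pointing down, gripper open.
Joint ranges: [-3.1, 3.1], [-0.84, 2.19], [0.05, 2.79], [-1.13, 4.28], [0.06, 2.93], [-2.69, 2.69]. Speed limits (rad/s): [2.22, 2.22, 2.79, 3.14, 3.14, 3.14].

### API

Orientations are given as a rotation vector (axis times angle).
In Python, from cell import arm gives the robot as it stands.
- The arm moves only by the tool servo_tool, never from a script. Its argument "targets" is a list of rows, each a list of 7 numbers: the shift along the tool's x, y, z in m, then the turn, a rotation vector about the tool's x, y, z in degrees, then the finger opening in m, from 0 to 0.0854. In form: [[tx, ty, tz, rx, ry, rz, gripper], ...]. A call has 1 to 5 rows; each row is the pose to reach, as a shift and turn from the pose commanded when the call began, along the tool's axes at that moment; what a row does not reach only later rows make up. A row lasts 1/10 s, in which the tool goes at most 50 mm and 8.59 degrees, less where a joint would pass 70% of its speed; a pose out of reach is approached as far as the arm can. A call with a gripper value outside its range is refused whole. The fingers move at their own pace and stop on an object; the grip force is fixed at half the most. Time passes only in rows, so rows that repeat a pose let the fingers close. It gives the time, the measured TCP pose, the force and the opening at its end, in the units of the state.
- arm.get_obs(): the state, without advancing time (a new reading comes with each control period).
- arm.grab_frame(name): name is "scene" or "top"; returns the picture (420x560x3 uint8, red, green, blue); there is no depth.
- arm.calibration(name): a dict with "camera_matrix" (3x3 intrinsics, pixels), "extrinsics" (4x4, takes a point from camera to world coordinates). Camera axes: x right, y down, z forward; pixel columns grow to the right and rows downward; lengths in mm; the calibration is good to about 2 mm. A picture is of the moment at which its call begins. calibration takes no time and is no camera call.
- arm.sign_off(): hands the job in, once; it reports no verdict.
Trained networks look in the newest picture that a camera, given by its name, has taken for a name from the list of things; names that differ only in an ending like _2 or _b are one class to them, and where a whole thing is asked for, a point or a joint stands for the part that bears it (a point fixed in the world has none). Each returns a list of dicts, best first, with "p" (0 to 1); they miss things now and then, are a little off and sometimes report something else, mostly with a low value. They report only what shows in the picture. A call takes as long as a camera call.
- arm.look_for(camera, label): "location" ([x, y, z] in mm, in the coordinates of the camera as it stood for that picture, good to about 4 mm: the middle of the surface that is visible of it).
The state is a dict: "clock": time; "joints": joint angles; "joint_velocities": joint speeds; "joint_torque": joint torques, N m; "position": TCP position; "tool_rot": TCP orientation; "ft_force": force on the tool from outside, world axes, zero at the start; "ft_torque": the same for the moment, N m; "opening": finger opening in mm.
Only numpy, scipy, OpenCV 4.12 (cv2) and the standard library are available. Lean on these libraries where they do the work, as an engineer would, in place of code of your own. Each camera call takes 0.05 s, during which the arm holds its last target.

### The job

Swing the cam lever fully back to its open end so that the lid lifts off its seal, and only then turn the drum's cap so that the pointer at its funnel stands at the steel marker peg, put all the six-sided roller heads lying on the table into the steel scoop tray, and tip them from the tray through the funnel into that compartment. Then turn the cap back until its pointer is at the cross mark of the blank quarter, put the empty tray back upright on its grey mat, and only after the cap is back give the cam lever its quarter turn again, fully home, so that it draws the lid tight. Do not disturb the bottles, the dish or the buffer block.

Things in the scene. Friction and masses are not known exactly. Their poses are not given: they have to be found in the camera images.
- drum: Fixed white round drum, 196 mm across, with a ledge (radius 96 to 128 mm, top 72 mm above the table). Origin: centre of its underside. Under its ring lid and cap it has four quarter sectors centred on its +x, +y, -x, -y; the -x quarter is solid up to 70 mm (blank), the others are open compartments 64 mm deep, out to radius 94 mm. The cam lock stands at the rim, -45 degrees from +x.
- park_mark (a point): Mark (a small dark cross) on the ledge of the drum, radius 118 mm in its -x direction, over the middle of the blank quarter: where the cap's pointer must be when the drum is shut off.
- marker: Fixed small steel peg, 10 mm thick (12 mm ball on top), 32 mm tall, standing on the ledge at radius 118 mm in front of the middle of the chosen compartment. Origin: centre of its foot, 72 mm above the table. Flat black plugs (14 mm wide, 3 mm high) fill the two other places it could stand in.
- cap (a joint): Turn of the cap about the drum's vertical axis, rad; 0 = opening over the blank quarter, grows counter-clockwise seen from above, stops at -4.0 and +4.0. Turns stiffly (about 0.08 N m) and stays where it is left.
- cap_grip (a point): Middle of the dark bar grip at the cap's centre: 44 mm long (radial, along this point's x, the line of the opening), 12 mm thick, 34 mm tall; top 10 mm above this point, the metal cap plate 24 mm below. 114 mm above the table, 6 mm less with the lid drawn down. The funnel's inner wall stands 28 mm from the axis, its rim 14 mm above this point.
- cap_pointer (a point): Small dark pointer on the cap's edge, at radius 101 mm, on the middle line of the cap's opening.
- mouth (a point): Centre of the top rim of the white funnel round the cap's opening: 67 mm from the cap's axis, 128 mm above the table (lid raised). The rim reaches from 28 to 106 mm from the axis and is 84 mm (inner edge) to 120 mm (outer edge) wide; it narrows down to the opening: 30 to 84 mm from the axis, 36 mm wide inside, 94 mm outside.
- cam (a joint): Turn of the cam lock's lever about its upright pivot, rad: 0 = open, lever pointing straight out from the drum; 1.571 = fully home (a stop), lever lying along the drum's rim after a quarter turn counter-clockwise seen from above (near this at the start). It needs about 0.15 N m and stays where it is left.
- cam_pivot (a point): Point on the cam's vertical pivot axis, 95 mm above the table (fixed).
- cam_grip (a point): Point in the cam's lever, 44 mm from the pivot axis, 100 mm above the table; this point's x points along the lever, away from the pivot. The lever is a dark upright bar 60 mm long (6 to 66 mm from the axis), 12 mm thick, from 82 to 112 mm above the table; nothing under its outer half but the table.
- lid (a joint): How far the cam has drawn the ring lid (with the cap and funnel) down on the black seal, m: 0 = raised, 0.006 = tight. It moves only with the cam.
- mat: Fixed grey cloth-covered mat for the tray, 190 x 130 x 3 mm, long side along its x. Origin: centre of its underside.
- tray: Loose steel scoop tray, about 140 g. Origin: centre of the underside of its floor. Floor 88 (x) x 66 (y) x 3 mm, walls 3 mm thick and 32 mm high on both sides and at the +x end; the -x end is open, with a short upturned lip, its edge 59 mm from the origin and about 6 mm high. A black grip bar stands out behind the +x wall.
- tray_handle (a point): Middle of the tray's black upright grip bar, 67 mm from the tray's origin along its +x and 33 mm above its underside: bar 44 mm long (along tray x), 9 mm thick (tray y), from 12 to 46 mm above the underside.
- tray_lip (a point): Middle of the edge of the tray's pouring lip, 59 mm from its origin along -x, 6 mm above its underside.
- head_1: Loose grey six-sided roller head, 22 mm across flats (25 mm across corners), 20 mm high, 30 g, standing on its end at the start; absent (None) in some starts. Origin: its centre. z is its axis; flat sides face +x and every 60 degrees from it.
- head_2: Loose grey six-sided roller head, 22 mm across flats (25 mm across corners), 20 mm high, 30 g, standing on its end at the start; absent (None) in some starts. Origin: its centre. z is its axis; flat sides face +x and every 60 degrees from it.
- head_3: Loose grey six-sided roller head, 22 mm across flats (25 mm across corners), 20 mm high, 30 g, standing on its end at the start; absent (None) in some starts. Origin: its centre. z is its axis; flat sides face +x and every 60 degrees from it.
- head_4: Loose grey six-sided roller head, 22 mm across flats (25 mm across corners), 20 mm high, 30 g, standing on its end at the start; absent (None) in some starts. Origin: its centre. z is its axis; flat sides face +x and every 60 degrees from it.
- polish_a: Loose polish bottle standing among the heads, 32 mm wide, 62 mm tall with its black cap. Origin: centre of its underside. Leave it where it stands.
- polish_b: Loose pale polish bottle, 32 mm wide, 62 mm tall, white cap. Origin: centre of its underside. Leave it where it stands.
- polish_c: Loose dark polish bottle, 32 mm wide, 62 mm tall. Origin: centre of its underside. Leave it where it stands.
- dish: Loose white dish, 90 mm wide, 35 mm high. Origin: centre of its underside. Leave it where it stands.
- buffer: Loose pale buffer block, 90 x 30 x 26 mm. Origin: centre of its underside. Leave it where it stands.

How it is judged (in metres and radians):
On the way, in this order (a step that is already met when the one before it is completed fails the run):
1. the cam is swung open and the lid is raised, before the cap is turned to the peg (value of joint cam below 0.2 rad and not (horizontal distance between cap_pointer and marker below 0.032 m)), for 0.1 s.
2. the cap's pointer is at the marker peg and all the roller heads lie in the tray (value of joint cam below 0.2 rad and horizontal distance between cap_pointer and marker below 0.032 m and x of head_1 in the frame of tray between -0.058 and 0.046 m and y of head_1 in the frame of tray between -0.033 and 0.033 m and z of head_1 in the frame of tray between 0 and 0.06 m and x of head_2 in the frame of tray between -0.058 and 0.046 m and y of head_2 in the frame of tray between -0.033 and 0.033 m and z of head_2 in the frame of tray between 0 and 0.06 m and x of head_3 in the frame of tray between -0.058 and 0.046 m and y of head_3 in the frame of tray between -0.033 and 0.033 m and z of head_3 in the frame of tray between 0 and 0.06 m and x of head_4 in the frame of tray between -0.058 and 0.046 m and y of head_4 in the frame of tray between -0.033 and 0.033 m and z of head_4 in the frame of tray between 0 and 0.06 m), for 0.2 s.
3. the tray is tipped over the funnel (angle between tray's own z axis and vertical above 0.5 rad and horizontal distance between tray_lip and mouth below 0.08 m and height (world z) of tray_lip above 0.1 m and horizontal distance between cap_pointer and marker below 0.032 m), for 0.05 s.
4. all the heads lie in the marked compartment (horizontal distance between each of head_1, head_2, head_3, head_4 and drum below 0.095 m and height (world z) of head_1 between 0 and 0.068 m and horizontal distance between each of head_1, head_2, head_3, head_4 and marker below 0.108 m and height (world z) of head_2 between 0 and 0.068 m and height (world z) of head_3 between 0 and 0.068 m and height (world z) of head_4 between 0 and 0.068 m and linear speed of each of head_1, head_2, head_3, head_4 below 0.03 m/s and horizontal distance between cap_pointer and marker below 0.032 m), for 0.2 s.
5. the cap is turned back, its pointer at the cross mark, with the cam still open (value of joint cam below 0.2 rad and horizontal distance between cap_pointer and park_mark below 0.032 m and horizontal distance between each of head_1, head_2, head_3, head_4 and drum below 0.095 m and height (world z) of head_1 between 0 and 0.068 m and horizontal distance between each of head_1, head_2, head_3, head_4 and marker below 0.108 m and height (world z) of head_2 between 0 and 0.068 m and height (world z) of head_3 between 0 and 0.068 m and height (world z) of head_4 between 0 and 0.068 m), for 0.2 s.
6. the cam is turned home and has drawn the lid tight (value of joint cam above 1.42 rad and value of joint lid above 0.0052 m and horizontal distance between cap_pointer and park_mark below 0.032 m), for 0.2 s.
At the end, for the whole second after the job is handed in: Heads in the marked compartment under the cap; pointer within 32 mm of the cross mark (level); cam past 1.42 rad, lid drawn down over 5.2 mm; tray upright (0.1 rad) and at rest on its mat, origin within 60 mm (x) and 50 mm (y) of the mat's centre (all of step 6 and horizontal distance between each of head_1, head_2, head_3, head_4 and drum below 0.095 m and height (world z) of head_1 between 0 and 0.068 m and horizontal distance between each of head_1, head_2, head_3, head_4 and marker below 0.108 m and height (world z) of head_2 between 0 and 0.068 m and height (world z) of head_3 between 0 and 0.068 m and height (world z) of head_4 between 0 and 0.068 m and angle between tray's own z axis and vertical below 0.1 rad and x of tray in the frame of mat between -0.06 and 0.06 m and y of tray in the frame of mat between -0.05 and 0.05 m and height (world z) of tray below 0.01 m and linear speed of tray below 0.02 m/s); the robot touches nothing.
It fails at once if polish_a is moved more than 30 mm or knocked over (distance of polish_a from where it was at the start of the episode above 0.03 m or angle between polish_a's own z axis and vertical above 0.5 rad).
It fails at once if polish_b is moved more than 30 mm or knocked over (distance of polish_b from where it was at the start of the episode above 0.03 m or angle between polish_b's own z axis and vertical above 0.5 rad).
It fails at once if polish_c is moved more than 30 mm or knocked over (distance of polish_c from where it was at the start of the episode above 0.03 m or angle between polish_c's own z axis and vertical above 0.5 rad).
It fails at once if dish is moved more than 30 mm or knocked over (distance of dish from where it was at the start of the episode above 0.03 m or angle between dish's own z axis and vertical above 0.5 rad).
It fails at once if buffer is moved more than 30 mm or knocked over (distance of buffer from where it was at the start of the episode above 0.03 m or angle between buffer's own z axis and vertical above 0.5 rad).
Of head_1, head_2, head_3, head_4 only 2 to 4 are there at a start; the rules pass over those that are not, and their reading is None.
At some moment in a run one of head_1, head_2, head_3, head_4 may be knocked a few centimetres aside while the robot is not near it.
It also fails if it takes over 210 s, if anything falls off the work surface, if the arm or the gripper's body presses on something with over 40 N, if the wrist force passes 120 N, or if a joint passes its speed limit or range.

## Working session

There is one attempt and no reset: what is moved stays moved. The work goes in short steps, Python scripts to look and compute and a tool call to move; the robot and the scene stay as the last step left them, time stands still between calls to the robot, and variables do not carry over. Pictures are saved under pics/ and viewed, and the job is handed in when it is done.

Besides the shell and the picture viewer there is one more tool, called as name([rows], argument=value, ...), one row to a line, values as JSON. servo_tool: Moves the arm, as the interface text tells. Its arguments: {"type":"object","properties":{"targets":{"type":"array"}},"required":["targets"]}

```bash
ls; mkdir -p pics; python3 - <<'E'
from cell import arm
import cv2
print(arm.get_obs())
for n in("scene","top"):
    im=arm.grab_frame(n); cv2.imwrite(f"pics/{n}0.png",im[:,:,::-1]); print(arm.calibration(n))
E
```

```text
pics
{'clock': 0.0, 'joints': array([ 1.01938148e+00,  4.91573801e-01,  1.55947725e+00,  3.86234733e-06,
        1.09164448e+00, -1.05608292e-01]), 'joint_velocities': array([ 2.96372084e-04, -6.77351901e-04,  7.65950835e-05, -2.15028503e-03,
       -1.02023577e-03,  2.45086216e-05]), 'joint_torque': array([-2.06375422e-03, -6.18453240e+01, -2.61588335e+01, -1.97915138e-04,
        4.10179389e-03, -2.66731303e-05]), 'position': array([269.35633537, 563.73035999, 230.709305  ]), 'tool_rot': array([-6.94410015e-01, -3.06351767e+00,  1.63781955e-03]), 'ft_force': array([ 0.8822628 , -0.56231749,  0.12086128]), 'ft_torque': array([ 0.06293265, -0.00851938, -0.01434725]), 'opening': 84.67937243839577}
{'camera_matrix': array([[387.54151427,   0.        , 283.04819838],
       [  0.        , 387.54151427, 206.10378342],
       [  0.        ,   0.        ,   1.        ]]), 'extrinsics': array([[ 2.88906265e-01,  7.77808725e-01, -5.58163736e-01,
         9.79134281e+02],
       [ 9.57357123e-01, -2.34288868e-01,  1.69044564e-01,
        -2.05748934e+02],
       [ 7.12786875e-04, -5.83200063e-01, -8.12328246e-01,
         7.41018465e+02],
       [ 0.00000000e+00,  0.00000000e+00,  0.00000000e+00,
         1.00000000e+00]])}
{'camera_matrix': array([[471.69143077,   0.        , 275.5702873 ],
       [  0.        , 471.69143077, 209.86670547],
       [  0.        ,   0.        ,   1.        ]]), 'extrinsics': array([[ 1.56383462e-01, -9.66151384e-01,  2.05172407e-01,
         3.22658127e+02],
       [-9.87696409e-01, -1.52944957e-01,  3.26135564e-02,
        -7.51777754e+01],
       [-1.29547842e-04, -2.07748270e-01, -9.78182314e-01,
         1.13688325e+03],
       [ 0.00000000e+00,  0.00000000e+00,  0.00000000e+00,
         1.00000000e+00]])}
```

View pics/scene0.png

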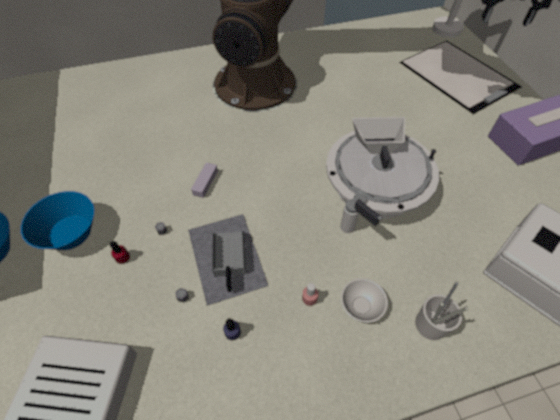

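View pics/top0.png

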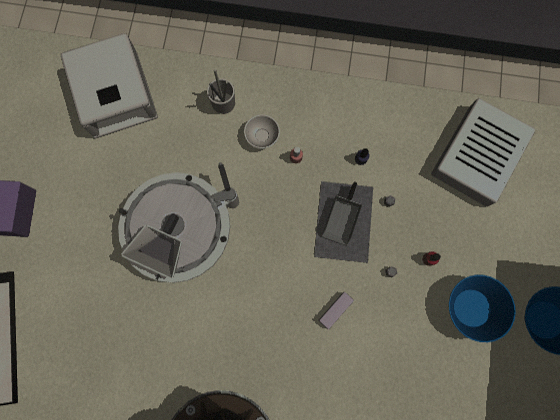

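```bash
cat > h.py <<'E'
from cell import arm
import numpy as np, cv2
from scipy.spatial.transform import Rotation as R
def cal(n):
    c=arm.calibration(n); return np.array(c["camera_matrix"]),np.array(c["extrinsics"])
def proj(n,P):
    K,E=cal(n); p=np.linalg.inv(E)@np.r_[P,1]; q=K@p[:3]; return q[:2]/q[2]
def ray(n,u,v):
    K,E=cal(n); d=E[:3,:3]@np.linalg.solve(K,[u,v,1]); return E[:3,3],d/np.linalg.norm(d)
def atz(n,u,v,z):
    o,d=ray(n,u,v); return o+d*(z-o[2])/d[2]
def tri(uv1,uv2,n1="scene",n2="top"):
    o1,d1=ray(n1,*uv1);o2,d2=ray(n2,*uv2)
    A=np.c_[d1,-d2]; s=np.linalg.lstsq(A,o2-o1,rcond=None)[0]
    a=o1+d1*s[0];b=o2+d2*s[1]; return (a+b)/2,np.linalg.norm(a-b)
def look(n,l):
    K,E=cal(n); out=[]
    for d in arm.look_for(n,l):
        w=(E@np.r_[d["location"],1])[:3]; out.append((round(d["p"],2),w.round(0),proj(n,w).round(0)))
    return out
def snap(n,name,crop=None,s=1):
    im=arm.grab_frame(n)[:,:,::-1]
    if crop: a,b,c,d=crop; im=im[b:d,a:c]
    if s!=1: im=cv2.resize(im,None,fx=s,fy=s,interpolation=cv2.INTER_CUBIC)
    cv2.imwrite(f"pics/{name}.png",im)
def pose():
    o=arm.get_obs(); return np.array(o["position"]),R.from_rotvec(o["tool_rot"])
def goto(P,Rt=None):
    "shift in tool axes (m) and rotvec deg from the present pose to world pose"
    p,r=pose(); s=r.inv().apply(np.array(P)-p)/1000
    t=np.zeros(3) if Rt is None else (r.inv()*Rt).as_rotvec(degrees=True)
    return s.round(4),t.round(2)
def down(yaw):
    "tool pointing down, tool y (jaw axis) at world yaw deg"
    a=np.radians(yaw); y=np.array([np.cos(a),np.sin(a),0]); z=np.array([0,0,-1.]); x=np.cross(y,z)
    return R.from_matrix(np.c_[x,y,z])
E
python3 - <<'E'
from h import *
for n in("scene","top"):
    for l in["drum","marker","cap_grip","cap_pointer","mouth","cam_grip","cam_pivot","mat","tray","tray_handle","tray_lip","head_1","polish_a","dish","buffer"]:
        print(n,l)
        try:
            for r in look(n,l): print("   ",*r)
        except Exception as e: print(e)
snap("top","t1",(100,140,300,300),4); snap("scene","s1",(310,80,460,250),3.5)
snap("top","t2",(270,130,470,300),4); snap("scene","s2",(90,140,350,350),3)
E
```

```text
scene drum
    0.87 [503. 162.  81.] [379. 174.]
scene marker
    0.63 [497. 299.  87.] [433. 157.]
scene cap_grip
    0.77 [475. 183.  79.] [382. 164.]
    0.73 [ 731. -229.   28.] [232. 330.]
scene cap_pointer
    0.73 [471. 183.  81.] [382. 162.]
    0.7 [712. -67.  34.] [311. 295.]
scene mouth
scene cam_grip
    0.81 [588.  86.  93.] [364. 209.]
scene cam_pivot
    0.64 [498. 169.  77.] [380. 173.]
scene mat
    0.55 [ 580. -222.    3.] [221. 265.]
    0.23 [ 513. -415.   32.] [120. 255.]
scene tray
    0.66 [ 565. -204.    6.] [228. 256.]
    0.48 [472. 184.  82.] [382. 162.]
scene tray_handle
    0.57 [ 566. -207.    3.] [227. 257.]
scene tray_lip
    0.7 [ 563. -201.    6.] [229. 255.]
    0.29 [500. 167.  79.] [380. 173.]
scene head_1
    0.64 [ 636. -308.   14.] [183. 298.]
scene polish_a
    0.8 [710. -64.  29.] [313. 295.]
    0.75 [ 731. -228.   31.] [232. 330.]
    0.71 [ 514. -416.   31.] [121. 255.]
    0.19 [743.  36.  16.] [366. 299.]
scene dish
    0.68 [741.  34.  15.] [364. 298.]
scene buffer
    0.79 [ 355. -216.   23.] [204. 179.]
    0.71 [ 582. -220.    0.] [2
[... 462 characters left out ...]
4. -216.    1.] [347. 224.]
    0.42 [474. 176.  84.] [176. 225.]
top tray
    0.65 [ 566. -201.    3.] [342. 218.]
top tray_handle
    0.58 [ 563. -202.    8.] [342. 219.]
top tray_lip
    0.71 [ 564. -200.    7.] [342. 218.]
    0.46 [753.  34.  15.] [259. 131.]
top head_1
    0.67 [ 452. -329.   24.] [391. 272.]
    0.53 [ 622. -309.   25.] [390. 201.]
    0.37 [473. 182.  88.] [174. 225.]
top polish_a
    0.71 [ 496. -415.   35.] [431. 259.]
    0.59 [697. -65.  33.] [296. 155.]
    0.55 [472. 183.  86.] [173. 225.]
top dish
    0.88 [751.  33.  19.] [260. 131.]
top buffer
    0.84 [ 344. -212.   25.] [336. 310.]
    0.58 [475. 176.  84.] [177. 225.]
    0.36 [570.  84.  88.] [224. 190.]
```

View pics/t1.png

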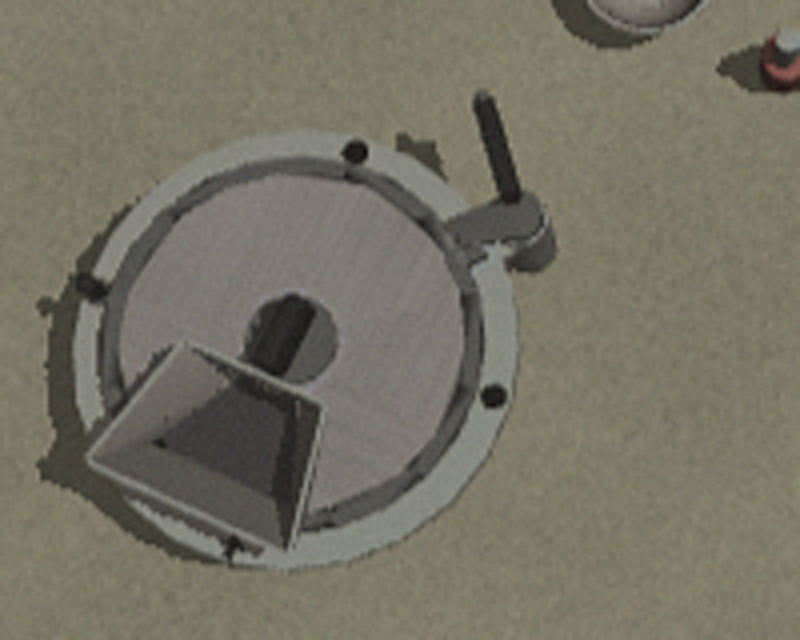

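View pics/s1.png

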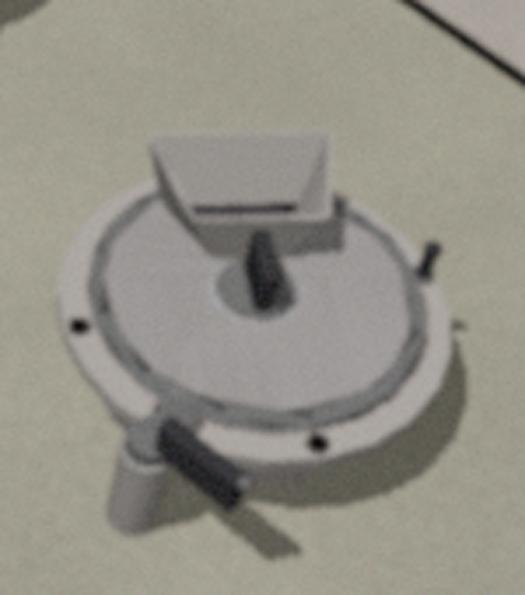

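View pics/t2.png

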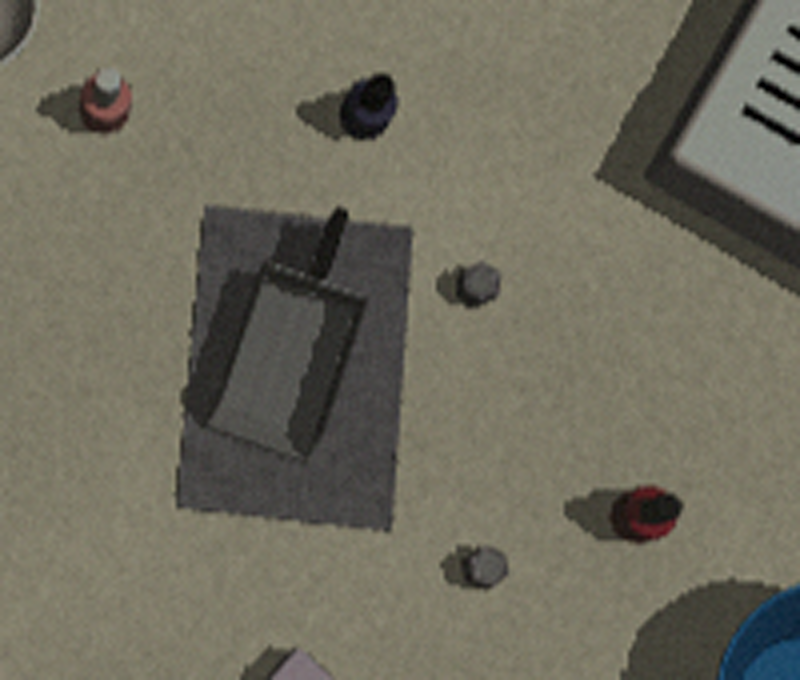

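View pics/s2.png

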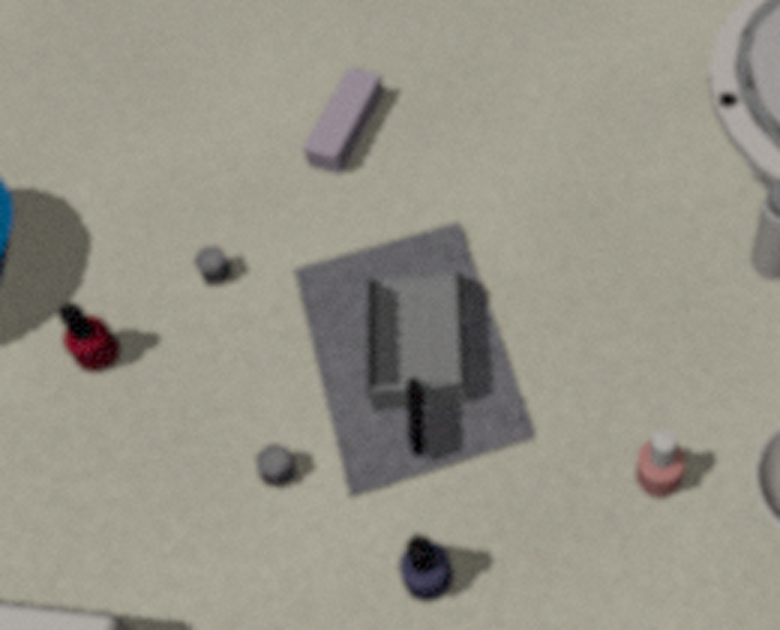

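```bash
python3 - <<'E'
from h import *
t1=lambda x,y:(100+x/4,140+y/4); s1=lambda x,y:(310+x/3.5,80+y/3.5)
t2=lambda x,y:(270+x/4,130+y/4); s2=lambda x,y:(90+x/3,140+y/3)
for nm,s,t in [("plugA",s1(318,442),t1(355,152)),("plugB",s1(80,326),t1(493,396)),("pegfoot",s1(424,275),t1(97,290)),("pegball",s1(435,246),t1(88,284)),
 ("levertip",s1(234,497),t1(483,97)),("grip top near",s1(261,240),t1(296,302)),
 ("head near bottom",s2(276,458),t2(479,281)),("head other",s2(213,258),t2(488,564)),
 ("handle far top",s2(418,450),t2(342,212)),("handle near top",s2(413,385),t2(322,272)),
 ("lip R?",s2(460,280),t2(303,458)),("lip L",s2(400,280),t2(212,425)),
 ("matFL",s2(352,493),t2(412,229)),("matFR",s2(533,436),t2(204,207)),("matNR",s2(460,225),t2(178,507)),("matNL",s2(298,270),t2(391,530))]:
    P,e=tri(s,t); print(nm,P.round(0),round(e,1))
A=atz("top",*t1(355,152),75);B=atz("top",*t1(493,396),75);C=atz("top",*t1(97,290),74)
A2=atz("scene",*s1(318,442),75);B2=atz("scene",*s1(80,326),75);C2=atz("scene",*s1(424,275),74)
print(A,A2,B,B2,C,C2); A,B,C=(A+A2)/2,(B+B2)/2,(C+C2)/2
print((B+C)/2, np.linalg.norm(B-C), A-(B+C)/2)
E
```

```text
plugA [590. 174.  69.] 0.9
plugB [461.  69.  68.] 1.6
pegfoot [486. 305.  69.] 0.8
pegball [485. 303.  96.] 3.6
levertip [627.  99.  95.] 4.6
grip top near [485. 171. 141.] 1.8
head near bottom [ 625. -309.   15.] 1.3
head other [ 455. -331.   16.] 2.6
handle far top [ 652. -218.   27.] 3.2
handle near top [ 610. -211.   37.] 1.4
lip R? [ 509. -188.    3.] 61.6
lip L [ 511. -181.    8.] 40.6
matFL [ 656. -267.   -1.] 2.5
matFR [ 651. -139.   -4.] 1.0
matNR [ 463. -147.   -7.] 2.3
matNL [ 469. -275.   -5.] 4.2
[588.82171477 172.35394848  75.        ] [593.83529693 171.34209499  75.        ] [459.97807759  67.03862358  75.        ] [466.33770334  66.73847178  75.        ] [485.03761755 303.19264377  74.        ] [489.88993946 301.92735433  74.        ]
[475.31083448 184.72427337  74.5       ] 236.9236357671504 [116.01767137 -12.87625164   0.5       ]
```

```bash
python3 - <<'E'
from h import *
t1=lambda x,y:(100+x/4,140+y/4); s1=lambda x,y:(310+x/3.5,80+y/3.5)
t2=lambda x,y:(270+x/4,130+y/4); s2=lambda x,y:(90+x/3,140+y/3)
a=atz("top",*t1(483,97),112);b=atz("top",*t1(512,198),112);c=atz("scene",*s1(240,482),112);d=atz("scene",*s1(172,428),112)
print(a,b,np.linalg.norm(a-b),np.degrees(np.arctan2(*(a-b)[1::-1])));print(c,d,np.linalg.norm(c-d),np.degrees(np.arctan2(*(c-d)[1::-1])))
# bar grip top z: 118 (lid down)
for p in[(293,296),(260,370)]: print("bar",atz("top",*t1(*p),118))
for p in[(261,234),(268,300)]: print("bar s",atz("scene",*s1(*p),118))
print("pointer",atz("top",*t1(232,546),80))
for p in [(185,343),(323,405),(290,550),(90,458)]: print("funnel",atz("top",*t1(*p),122))
for p in [(150,140),(328,136)]: print("funnel s outer?",atz("scene",*s1(*p),122))
print("heads",atz("top",*t2(481,278),20),atz("scene",*s2(275,453),20),atz("top",*t2(490,562),20),atz("scene",*s2(212,252),20))
for p in[(342,212),(322,272)]: print("handle",atz("top",*t2(*p),49))
for p in[(418,450),(413,385)]: print("handle s",atz("scene",*s2(*p),49))
for p in[(303,458),(212,425)]: print("lip",atz("top",*t2(*p),9))
for p in[(400,278),(460,275)]: print("lip s",atz("scene",*s2(*p),9))
for P in [(475,185,110),(594,172,72),(359,198,72)]: print(proj("top",P),proj("scene",P))
E
```

```text
[622.64557261  98.32758366 112.        ] [567.05428565  71.62539745 112.        ] 61.671694758644755 25.656390428549443
[627.59661362  96.01297389 112.        ] [582.04107007  74.52704485 112.        ] 50.36817144563336 25.250555429287772
bar [491.90450047 180.0970371  118.        ]
bar [448.61624454 189.62017199 118.        ]
bar s [460.89676698 186.90719239 118.        ]
bar s [513.08587421 166.72299042 118.        ]
pointer [353.82493824 194.6230963   80.        ]
funnel [456.34024238 232.07946858 122.        ]
funnel [434.63988114 150.9109439  122.        ]
funnel [355.35121554 152.88932369 122.        ]
funnel [386.73971639 269.28327191 122.        ]
funnel s outer? [363.46139429 151.1306441  122.        ]
funnel s outer? [394.20802131 266.94056633 122.        ]
heads [ 625.98534355 -309.37008318   20.        ] [ 623.82692301 -307.52559225   20.        ] [ 455.74534363 -332.90530166   20.        ] [ 452.22818186 -329.51205892   20.        ]
handle [ 645.41059279 -217.0700156    49.        ]
handle [ 607.01360108 -209.83869855   49.        ]
handle s [ 662.25662678 -216.34190797   49.        ]
handle s [ 616.69349209 -209.86350641   49.        ]
lip [ 501.47148432 -217.73768778    9.        ]
lip [ 512.78979374 -160.93161203    9.        ]
lip s [ 507.35846131 -201.05129796    9.        ]
lip s [ 517.60405483 -158.01724259    9.        ]
[170.31143042 221.77169981] [385.78229001 153.98706274]
[189.55793337 176.26905393] [400.82349839 207.09748345]
[157.87409521 274.21496193] [366.75661359 130.53834566]
```

```bash
python3 - <<'E'
from h import *
p,r=pose(); M=r.as_matrix(); print(M.round(3)); print("yaw y",np.degrees(np.arctan2(M[1,1],M[0,1])))
piv=np.array([565.4,68.7]); 
for th in (25.5,):
    g=piv+46*np.array([np.cos(np.radians(th)),np.sin(np.radians(th))]); print(g)
    for y in (th+90,th-90):
        print(y,goto([*g,150],down(y)))
E
```

```text
[[-0.902  0.431  0.   ]
 [ 0.431  0.902  0.   ]
 [-0.     0.    -1.   ]]
yaw y 64.45806277390011
[606.91892308  88.50351045]
115.5 (array([-0.5095, -0.2835,  0.0813]), array([ 1.000e-02,  0.000e+00, -5.104e+01]))
-64.5 (array([-0.5095, -0.2835,  0.0813]), array([ 0.0000e+00, -1.0000e-02,  1.2896e+02]))
```

servo_tool([
  [-0.04,-0.023,0,0,0,-8,0.04],
  [-0.085,-0.047,0,0,0,-16,0.04],
  [-0.13,-0.07,0,0,0,-24,0.04],
  [-0.17,-0.095,0,0,0,-32,0.04],
  [-0.215,-0.12,0,0,0,-40,0.04],
])

```text
clock: 2.3
position: [407.9, 368.0, 231.5]
tool_rot: [-0.387, 3.117, 0.0]
ft_force: [0.3, -0.0, 0.4]
opening: 40.1
```

```bash
python3 - <<'E'
from h import *
o=arm.get_obs();print(o["clock"],o["joints"].round(3),o["position"])
print(goto([607,88.5,200],down(115.5)))
E
```

```text
2.3 [ 0.614  0.383  1.746  0.     1.012 -1.204] [407.92067468 367.96780109 231.47087826]
(array([-0.1247, -0.3197,  0.0315]), array([ 1.000e-02,  2.000e-02, -1.135e+01]))
```

servo_tool([
  [-0.018,-0.045,0,0,0,-4,0.03],
  [-0.036,-0.092,0,0,0,-8,0.03],
  [-0.054,-0.138,0,0,0,-11.3,0.03],
  [-0.072,-0.184,0.01,0,0,-11.3,0.03],
  [-0.09,-0.23,0.03,0,0,-11.3,0.03],
])

```text
clock: 2.8
position: [549.2, 168.8, 203.6]
tool_rot: [-0.682, 3.063, -0.0]
ft_force: [0.8, -0.2, 0.1]
opening: 29.9
```

```bash
python3 - <<'E'
from h import *
o=arm.get_obs();print(o["clock"],o["joints"].round(3),o["position"])
print(goto([607,88.5,140],down(115.5)))
E
```

```text
2.8 [ 0.183  0.448  1.72   0.     0.971 -1.826] [549.15624038 168.78141468 203.59780312]
(array([-0.0181, -0.0972,  0.0637]), array([-0.04,  0.17, -0.39]))
```

servo_tool([
  [-0.009,-0.045,0.0,0,0,0,0.03],
  [-0.018,-0.09,0.02,0,0,0,0.03],
  [-0.018,-0.097,0.04,0,0,0,0.03],
  [-0.018,-0.097,0.06,0,0,0,0.03],
  [-0.018,-0.097,0.06,0,0,0,0.03],
])

```text
clock: 3.3
position: [604.1, 89.8, 140.3]
tool_rot: [0.681, -3.063, -0.001]
ft_force: [1.1, 0.0, 0.1]
opening: 29.9
```

```bash
python3 - <<'E'
from h import *
print(pose()[0])
snap("top","t3",(160,120,300,260),4); snap("scene","s3",(310,100,460,250),4)
E
```

```text
[604.08890358  89.84679629 140.26626763]
```

View pics/t3.png

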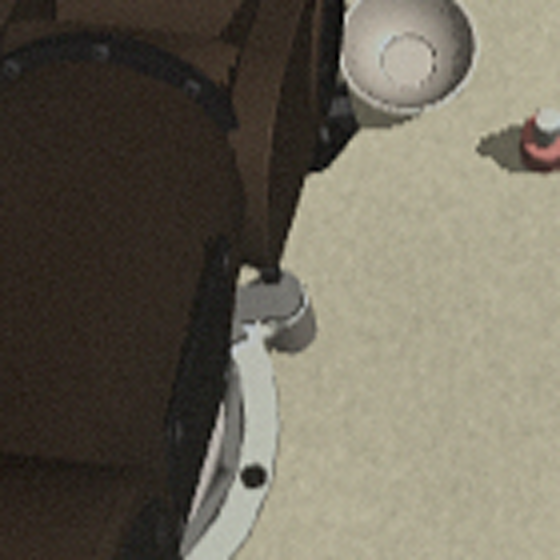

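View pics/s3.png

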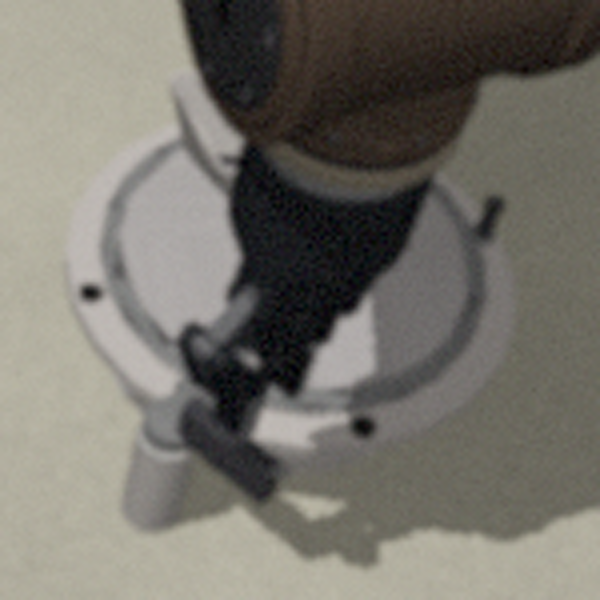

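```bash
python3 - <<'E'
from h import *
f=lambda P:((proj("scene",P)-[310,100])*4).round()
p,r=pose(); y=r.as_matrix()[:,1]
for P in [p,p+15*y,p-15*y,[604,90,112],[625,97,112],[565.4,68.7,112],[571,72,112]]: print(np.round(P),f(P))
E
```

```text
[605.  91. 143.] [257. 400.]
[599. 104. 143.] [277. 384.]
[611.  77. 143.] [236. 417.]
[604  90 112] [243. 436.]
[625  97 112] [274. 466.]
[565.  69. 112.] [173. 387.]
[571  72 112] [183. 393.]
```

servo_tool([
  [0,0,0.012,0,0,0,0.03],
  [0,0,0.024,0,0,0,0.03],
  [0,0,0.036,0,0,0,0.03],
  [0,0,0.046,0,0,0,0.03],
  [0,0,0.048,0,0,0,0.03],
])

```text
clock: 3.9
position: [604.4, 90.5, 93.1]
tool_rot: [0.683, -3.064, -0.001]
ft_force: [-0.6, 0.8, -0.4]
opening: 29.9
```

```bash
python3 - <<'E'
from h import *
for i in range(3): print(arm.get_obs()["position"],arm.get_obs()["ft_force"])
snap("scene","s4",(310,100,460,250),4)
E
```

```text
[604.43420832  90.51090194  93.05445624] [-0.56450159  0.76408552 -0.44969921]
[604.43420832  90.51090194  93.05445624] [-0.56450159  0.76408552 -0.44969921]
[604.43420832  90.51090194  93.05445624] [-0.56450159  0.76408552 -0.44969921]
```

View pics/s4.png

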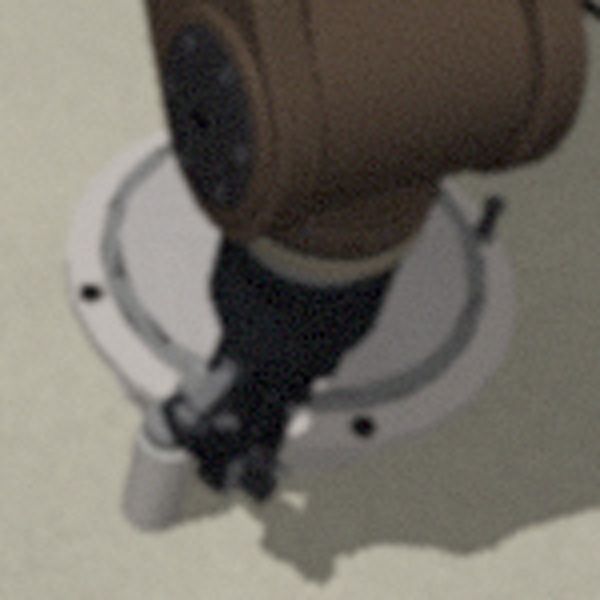

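servo_tool([
  [0,0,0,0,0,0,0.02],
  [0,0,0,0,0,0,0.008],
  [0,0,0,0,0,0,0.008],
  [0,0,0,0,0,0,0.008],
])

```text
clock: 4.35
position: [605.3, 90.5, 95.2]
tool_rot: [-0.683, 3.065, -0.0]
ft_force: [-0.0, 0.2, 1.7]
opening: 10.8
```

```bash
cat >> h.py <<'E'
def arc(c,rad,ths,z,off=90,p0=None,r0=None,grip=0.018):
    "rows on an arc about c; jaw yaw = th+off; from pose p0,r0"
    if p0 is None: p0,r0=pose()
    for t in ths:
        a=np.radians(t); P=np.array([c[0]+rad*np.cos(a),c[1]+rad*np.sin(a),z])
        s=r0.inv().apply(P-p0)/1000; v=(r0.inv()*down(t+off)).as_rotvec(degrees=True)
        print([*s.round(4),*v.round(1),grip])
E
python3 - <<'E'
from h import *
p,r=pose(); print(p)
arc([565.4,68.7],45,[20,12,4,-4,-12],93)
E
```

```text
[605.29476883  90.45480649  95.17016119]
[np.float64(0.0005), np.float64(-0.0068), np.float64(0.0022), np.float64(-0.0), np.float64(0.1), np.float64(5.1), 0.018]
[np.float64(0.0015), np.float64(-0.013), np.float64(0.0022), np.float64(-0.0), np.float64(0.1), np.float64(13.1), 0.018]
[np.float64(0.0034), np.float64(-0.019), np.float64(0.0022), np.float64(-0.0), np.float64(0.1), np.float64(21.1), 0.018]
[np.float64(0.006), np.float64(-0.0247), np.float64(0.0022), np.float64(-0.0), np.float64(0.1), np.float64(29.1), 0.018]
[np.float64(0.0095), np.float64(-0.0299), np.float64(0.0022), np.float64(-0.0), np.float64(0.1), np.float64(37.1), 0.018]
```

servo_tool([
  [0.0005,-0.007,0.002,0,0,5,0.018],
  [0.0015,-0.013,0.002,0,0,13,0.018],
  [0.0035,-0.019,0.002,0,0,21,0.018],
  [0.006,-0.0245,0.002,0,0,29,0.018],
  [0.0095,-0.03,0.002,0,0,37,0.018],
])

```text
clock: 4.85
position: [608.6, 59.7, 92.7]
tool_rot: [-0.334, -3.123, -0.001]
ft_force: [-2.5, 5.1, 1.1]
opening: 17.7
```

```bash
python3 - <<'E'
from h import *
p,r=pose(); print(p)
arc([565.4,68.7],45,[-20,-28,-36,-44,-52],93)
E
```

```text
[608.64620176  59.71044808  92.73166524]
[np.float64(-0.0004), np.float64(-0.0065), np.float64(-0.0003), np.float64(0.0), np.float64(-0.1), np.float64(7.8), 0.018]
[np.float64(0.0009), np.float64(-0.0126), np.float64(-0.0003), np.float64(0.0), np.float64(-0.1), np.float64(15.8), 0.018]
[np.float64(0.003), np.float64(-0.0185), np.float64(-0.0003), np.float64(0.0), np.float64(-0.1), np.float64(23.8), 0.018]
[np.float64(0.0059), np.float64(-0.0241), np.float64(-0.0003), np.float64(0.0), np.float64(-0.1), np.float64(31.8), 0.018]
[np.float64(0.0096), np.float64(-0.0292), np.float64(-0.0003), np.float64(0.0), np.float64(-0.1), np.float64(39.8), 0.018]
```

Force of ~5 N in the resisting direction: the lever is moving with it.

servo_tool([
  [0,-0.0065,0,0,0,8,0.018],
  [0.001,-0.0125,0,0,0,16,0.018],
  [0.003,-0.0185,0,0,0,24,0.018],
  [0.006,-0.024,0,0,0,32,0.018],
  [0.0095,-0.029,0,0,0,40,0.018],
])

```text
clock: 5.35
position: [593.9, 33.2, 92.8]
tool_rot: [1.382, 2.821, 0.002]
ft_force: [1.1, 4.8, -0.7]
opening: 18.3
```

```bash
python3 - <<'E'
from h import *
p,r=pose(); print(p,arm.get_obs()["joints"].round(2))
arc([565.4,68.7],45,[-56,-60,-60],93)
E
```

```text
[593.88000564  33.24269705  92.79826348] [-0.06  0.62  1.77  0.    0.76 -0.72]
[np.float64(0.0006), np.float64(-0.0038), np.float64(-0.0002), np.float64(0.1), np.float64(-0.0), np.float64(3.8), 0.018]
[np.float64(0.0009), np.float64(-0.0069), np.float64(-0.0002), np.float64(0.1), np.float64(-0.0), np.float64(7.8), 0.018]
[np.float64(0.0009), np.float64(-0.0069), np.float64(-0.0002), np.float64(0.1), np.float64(-0.0), np.float64(7.8), 0.018]
```

servo_tool([
  [0.0005,-0.003,0,0,0,0,0.018],
  [0.001,-0.006,0,0,0,0,0.018],
  [0.001,-0.007,0,0,0,0,0.018],
])

```text
clock: 5.65
position: [592.6, 31.9, 93.2]
tool_rot: [1.368, 2.817, 0.013]
ft_force: [28.8, 27.9, -16.8]
opening: 18.1
```

servo_tool([
  [0,0.006,0,0,0,0,0.03],
  [0,0.006,0,0,0,0,0.03],
  [0,0.004,-0.02,0,0,0,0.03],
  [0,0.004,-0.06,0,0,0,0.03],
  [0,0.004,-0.1,0,0,0,0.03],
])

```text
clock: 6.15
position: [590.1, 31.4, 193.4]
tool_rot: [-1.372, -2.824, 0.001]
ft_force: [0.2, -0.5, 0.7]
opening: 30.2
```

```bash
python3 - <<'E'
from h import *
print(goto([470,-60,230],down(75)))
E
```

```text
(array([ 0.0024, -0.151 , -0.0363]), array([ -0.07,  -0.1 , -36.84]))
```

servo_tool([
  [0,-0.05,-0.01,0,0,-8,0.03],
  [0,-0.1,-0.02,0,0,-16,0.03],
  [0.002,-0.15,-0.035,0,0,-24,0.03],
  [0.002,-0.15,-0.035,0,0,-32,0.03],
  [0.002,-0.15,-0.035,0,0,-37,0.03],
])

```text
clock: 6.65
position: [470.4, -60.4, 228.7]
tool_rot: [0.4, 3.115, -0.001]
ft_force: [0.4, -0.5, -0.0]
opening: 29.7
```

```bash
python3 - <<'E'
from h import *
print(pose()[0])
snap("top","t5",(100,140,260,300),5); snap("scene","s5",(310,80,460,250),4)
E
```

```text
[470.36030211 -60.42756805 228.6595337 ]
```

View pics/t5.png

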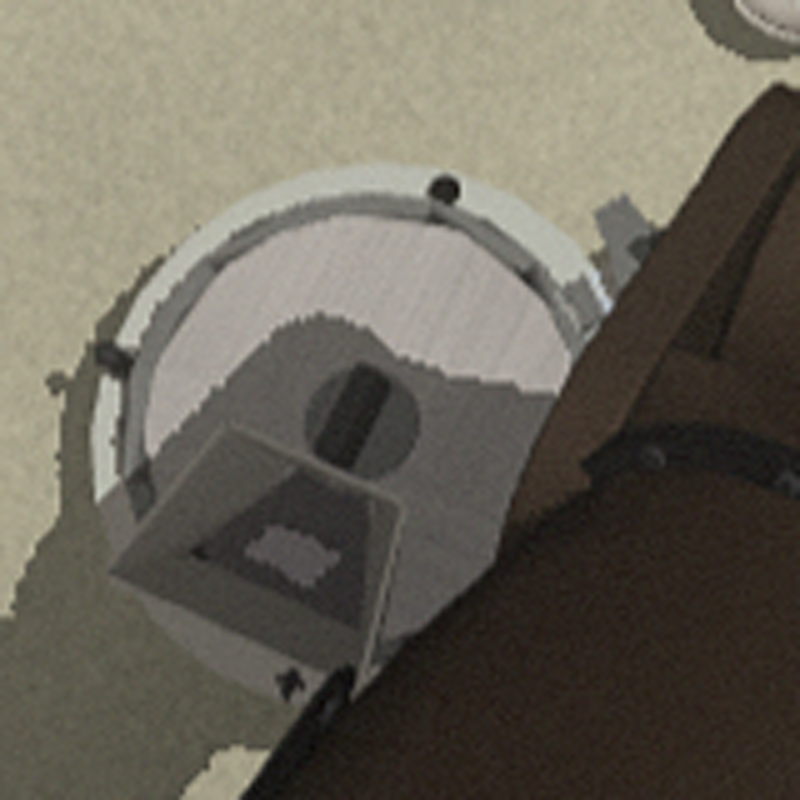

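View pics/s5.png

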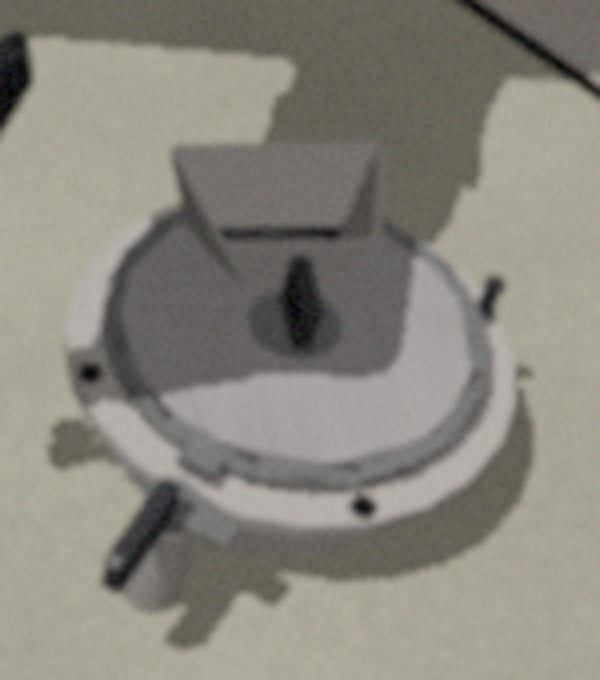

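```bash
python3 - <<'E'
from h import *
t=lambda x,y:(100+x/5,140+y/5); s=lambda x,y:(310+x/4,80+y/4)
for q in [(372,367),(340,440),(318,455),(352,410)]: print("bar top z124",atz("top",*t(*q),124))
print("plate disc centre z90",atz("top",*t(362,422),92),atz("scene",*s(296,325),92))
for q in [(232,426),(402,507),(375,672),(112,573)]: print("fun",atz("top",*t(*q),128))
for q in [(298,260),(302,310)]: print("bar s",atz("scene",*s(*q),124))
for q,z in [((445,190),75),((92,373),75)]: print(atz("top",*t(*q),z),atz("scene",*s(*q),z))
print(proj("top",[475,185,114]),proj("scene",[475,185,114]))
E
```

```text
bar top z124 [492.6179224  176.37370633 124.        ]
bar top z124 [458.61482942 183.6361535  124.        ]
bar top z124 [450.63373208 191.74294532 124.        ]
bar top z124 [472.45633153 181.15938683 124.        ]
plate disc centre z90 [472.50954945 183.70340788  92.        ] [479.77937249 182.58108339  92.        ]
fun [456.78751427 230.19901025 128.        ]
fun [433.53997805 150.25521777 128.        ]
fun [362.39692119 147.60897324 128.        ]
fun [386.11744141 267.41063801 128.        ]
bar s [460.65704994 185.44542647 124.        ]
bar s [495.42273484 171.24172667 124.        ]
[588.91298451 171.77736403  75.        ] [390.7671179  329.88901927  75.        ]
[477.97126985 315.01300921  75.        ] [466.72666239  66.9325443   75.        ]
[169.91530365 221.43969111] [386.1731919 152.7342439]
```

```bash
python3 - <<'E'
from h import *
print(goto([475.5,184,200],down(75)))
E
```

```text
(array([0.0582, 0.2368, 0.028 ]), array([-0.  ,  0.03,  0.18]))
```

servo_tool([
  [0.012,0.048,0,0,0,0,0.034],
  [0.024,0.096,0,0,0,0,0.034],
  [0.036,0.144,0.0,0,0,0,0.034],
  [0.048,0.192,0.01,0,0,0,0.034],
  [0.058,0.237,0.028,0,0,0,0.034],
])

```text
clock: 7.25
position: [476.5, 186.9, 200.1]
tool_rot: [0.41, 3.113, 0.001]
ft_force: [0.9, -0.7, -0.4]
opening: 34.2
```

servo_tool([
  [0,0,0.02,0,0,0,0.034],
  [0,0,0.04,0,0,0,0.034],
  [0,0,0.06,0,0,0,0.034],
  [0,0,0.06,0,0,0,0.034],
])

```text
clock: 7.65
position: [475.3, 184.6, 137.5]
tool_rot: [-0.408, -3.111, 0.003]
ft_force: [-0.0, -0.0, 0.3]
opening: 33.8
```

```bash
python3 - <<'E'
from h import *
p=pose()[0];print(goto([475.5,184,100],down(75)))
snap("scene","s6",(310,80,460,250),4)
f=lambda P:((proj("scene",P)-[310,80])*4).round()
print(p,f(p),f([475.5,184,124]))
E
```

```text
(array([-0.0005, -0.0005,  0.0375]), array([-0.13, -0.23,  0.04]))
[475.27277358 184.61632449 137.5451836 ] [314. 261.] [307. 279.]
```

View pics/s6.png

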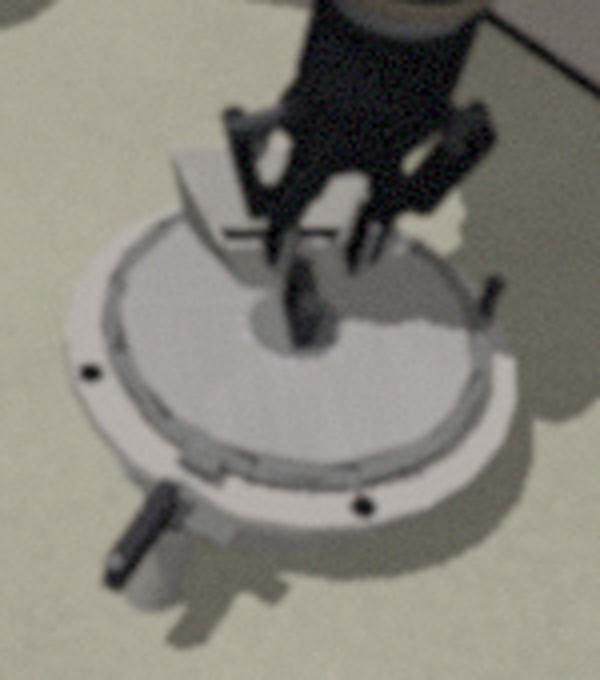

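servo_tool([
  [-0.001,-0.004,0.01,0,0,0,0.034],
  [-0.001,-0.004,0.02,0,0,0,0.034],
  [-0.001,-0.004,0.03,0,0,0,0.034],
  [-0.001,-0.004,0.037,0,0,0,0.034],
  [-0.001,-0.004,0.038,0,0,0,0.034],
])

```text
clock: 8.2
position: [476.1, 180.4, 100.8]
tool_rot: [-0.407, -3.114, 0.001]
ft_force: [0.9, -0.1, -0.6]
opening: 33.7
```

servo_tool([
  [0,0,0,0,0,0,0.022],
  [0,0,0,0,0,0,0.012],
  [0,0,0,0,0,0,0.008],
  [0,0,0,0,0,0,0.008],
])

```text
clock: 8.6
position: [477.4, 183.4, 102.1]
tool_rot: [0.408, 3.112, 0.007]
ft_force: [1.9, 27.1, -7.2]
opening: 10.5
```

servo_tool([
  [0,0.003,0,0,0,0,0.008],
  [0,0.003,0,0,0,0,0.008],
])

```text
clock: 8.8
position: [477.4, 183.7, 102.0]
tool_rot: [0.406, 3.115, -0.0]
ft_force: [0.5, 2.9, 0.3]
opening: 10.4
```

servo_tool([
  [0,0,0,0,0,7,0.008],
  [0,0,0,0,0,14,0.008],
  [0,0,0,0,0,21,0.008],
  [0,0,0,0,0,28,0.008],
  [0,0,0,0,0,35,0.008],
])

```text
clock: 9.3
position: [476.0, 181.7, 102.0]
tool_rot: [-1.33, -2.845, 0.006]
ft_force: [-6.8, -19.6, 9.5]
opening: 10.8
```

servo_tool([
  [-0.001,-0.002,0,0,0,0,0.008],
  [-0.001,-0.002,0,0,0,0,0.008],
])

```text
clock: 9.5
position: [476.0, 181.5, 102.1]
tool_rot: [-1.325, -2.848, -0.001]
ft_force: [-2.5, 2.4, 3.2]
opening: 10.6
```

```bash
python3 - <<'E'
from h import *
o=arm.get_obs();print(o["joints"].round(2),o["ft_torque"],o["position"]);p,r=pose();print(np.degrees(np.arctan2(*r.as_matrix()[1::-1,1])))
E
```

```text
[ 0.23  0.51  1.97  0.    0.66 -0.47] [ 0.16705306  0.55179055 -0.01729461] [475.99417778 181.46845724 102.06393517]
40.11680647688698
```

servo_tool([
  [0,0,0,0,0,7,0.008],
  [0,0,0,0,0,14,0.008],
  [0,0,0,0,0,21,0.008],
  [0,0,0,0,0,28,0.008],
  [0,0,0,0,0,28,0.008],
])

```text
clock: 10.0
position: [474.1, 180.7, 102.0]
tool_rot: [-1.977, -2.438, 0.006]
ft_force: [-12.0, -5.8, 11.6]
opening: 10.8
```

servo_tool([
  [-0.0005,-0.0015,0,0,0,0,0.008],
  [-0.0005,-0.0015,0,0,0,6,0.008],
  [-0.0005,-0.0015,0,0,0,12,0.008],
  [-0.0005,-0.0015,0,0,0,19,0.008],
  [-0.0005,-0.0015,0,0,0,19,0.008],
])

```text
clock: 10.5
position: [472.7, 180.5, 102.0]
tool_rot: [-2.352, -2.079, 0.006]
ft_force: [-12.9, 1.0, 11.4]
opening: 11.0
```

servo_tool([
  [0,-0.0015,0,0,0,0,0.008],
  [0,-0.0015,0,0,0,0,0.034],
  [0,-0.0015,0,0,0,0,0.034],
  [0,-0.0015,-0.04,0,0,0,0.034],
  [0,-0.0015,-0.08,0,0,0,0.034],
])

```text
clock: 11.0
position: [473.3, 180.7, 182.1]
tool_rot: [-2.35, -2.084, 0.003]
ft_force: [0.9, -0.5, -0.1]
opening: 34.0
```

```bash
python3 - <<'E'
from h import *
print(goto([560,-60,230],down(-7)))
E
```

```text
(array([-0.2286,  0.1147, -0.048 ]), array([-0.11,  0.03,  0.13]))
```

servo_tool([
  [-0.045,0.022,-0.03,0,0,0,0.045],
  [-0.09,0.045,-0.048,0,0,0,0.045],
  [-0.14,0.07,-0.048,0,0,0,0.045],
  [-0.185,0.095,-0.048,0,0,0,0.045],
  [-0.228,0.115,-0.048,0,0,2,0.045],
])

```text
clock: 11.5
position: [555.9, -46.3, 230.1]
tool_rot: [2.386, 2.042, 0.002]
ft_force: [0.4, 0.4, -0.7]
opening: 44.8
```

```bash
python3 - <<'E'
from h import *
snap("top","t7",(80,140,280,300),4); snap("scene","s7",(310,80,460,250),4)
t2=(270,130,470,300); snap("top","t7b",t2,3); snap("scene","s7b",(90,140,350,350),3)
for n in("scene","top"):
  for r in look(n,"head_1"): print(n,*r)
E
```

```text
scene 0.59 [ 634. -308.   16.] [182. 297.]
top 0.5 [ 452. -328.   21.] [390. 272.]
top 0.42 [ 623. -307.   24.] [390. 200.]
```

View pics/t7.png

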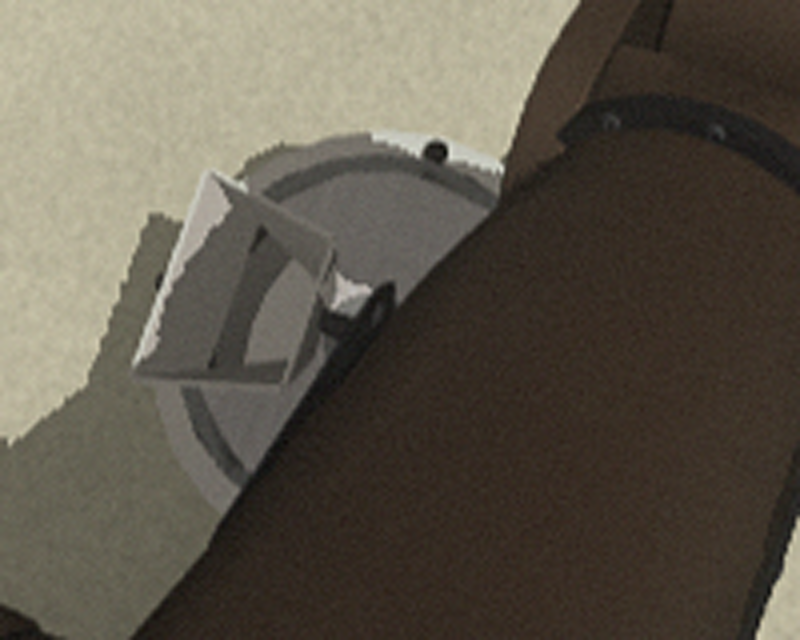

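View pics/s7.png

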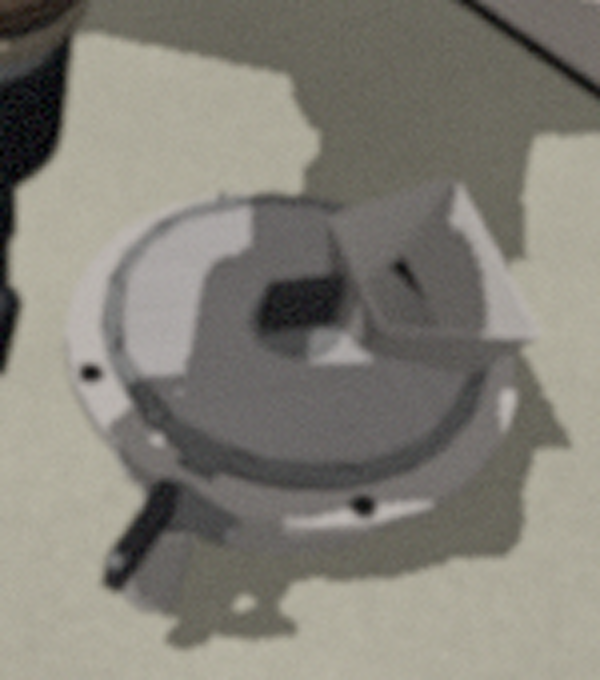

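View pics/s7b.png

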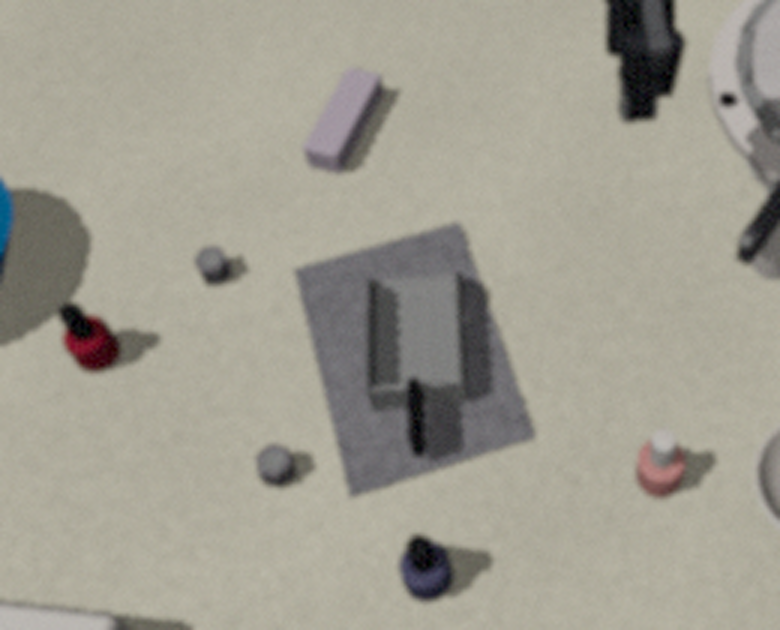

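```bash
python3 - <<'E'
from h import *
t=lambda x,y:atz("top",80+x/4,140+y/4,128)
c=[t(212,173),t(135,375),t(285,385),t(333,248)]; print(np.round(c))
d=c[0]-c[1];print("outer normal", np.degrees(np.arctan2(d[1],d[0]))+90, "mid", (c[0]+c[1])/2,"inner mid",(c[2]+c[3])/2)
s=lambda x,y:atz("scene",310+x/4,80+y/4,128)
print(s(460,183),s(535,340),s(375,335),s(330,220))
print(goto([625,-308.5,120],down(-11)))
E
```

```text
[[544. 280. 128.]
 [427. 296. 128.]
 [435. 215. 128.]
 [513. 205. 128.]]
outer normal 82.00252973465884 mid [485.88777181 287.75281237 128.        ] inner mid [473.92941146 209.67883618 128.        ]
[434.88320902 298.30280405 128.        ] [553.50581109 277.09863299 128.        ] [525.99652724 197.94196643 128.        ] [440.75010877 213.64923261 128.        ]
(array([-0.251 ,  0.11  ,  0.1094]), array([-0.02, -0.02,  2.16]))
```

servo_tool([
  [-0.045,0.02,0.0,0,0,2,0.045],
  [-0.09,0.04,0.01,0,0,2,0.045],
  [-0.135,0.06,0.03,0,0,2,0.045],
  [-0.18,0.08,0.05,0,0,2,0.045],
  [-0.225,0.1,0.07,0,0,2,0.045],
])

```text
clock: 12.3
position: [617.6, -273.4, 162.8]
tool_rot: [2.419, 2.004, 0.001]
ft_force: [0.6, 0.0, -1.0]
opening: 45.3
```

```bash
python3 - <<'E'
from h import *
print(goto([625,-308.5,70],down(-11)))
E
```

```text
(array([-0.0331,  0.0137,  0.0928]), array([ 0.03, -0.  ,  0.26]))
```

servo_tool([
  [-0.03,0.012,0.025,0,0,0,0.045],
  [-0.033,0.0135,0.06,0,0,0,0.045],
  [-0.033,0.0135,0.093,0,0,0,0.045],
  [-0.033,0.0135,0.11,0,0,0,0.045],
  [-0.033,0.0135,0.113,0,0,0,0.045],
])

```text
clock: 12.8
position: [623.6, -306.6, 48.4]
tool_rot: [-2.418, -2.001, 0.001]
ft_force: [0.1, -0.3, 1.4]
opening: 45.0
```

```bash
python3 - <<'E'
from h import *
p,r=pose();print(p)
snap("scene","s8",(130,220,280,350),5); snap("top","t8",(330,140,450,260),4)
f=lambda P:((proj("scene",P)-[130,220])*5).round()
print(f(p),f(p-[0,0,p[2]]),f([625,-308.5,20]))
print(goto([625,-308.5,5],down(-11)))
E
```

```text
[ 623.59731187 -306.56288972   48.4047727 ]
[245. 324.] [271. 374.] [256. 358.]
(array([-0.0009,  0.0006,  0.046 ]), array([0.03, 0.01, 0.2 ]))
```

View pics/s8.png

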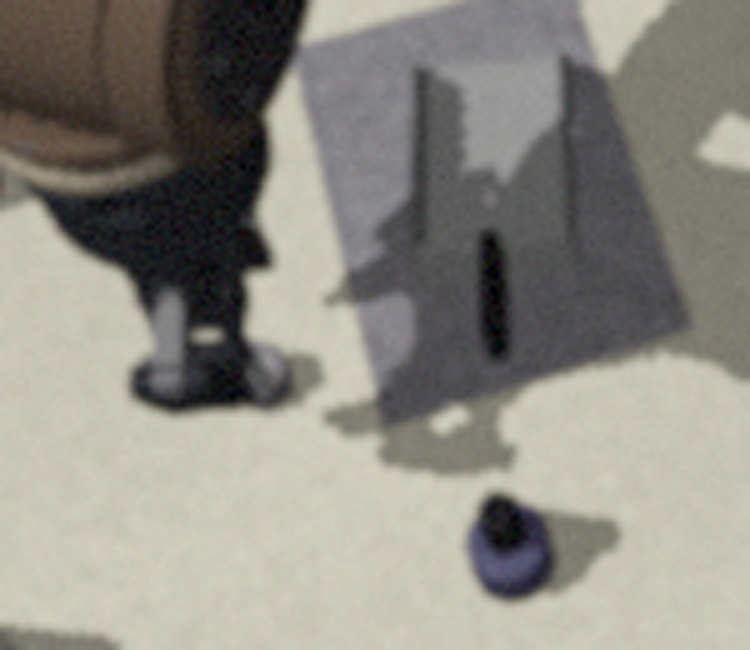

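View pics/t8.png

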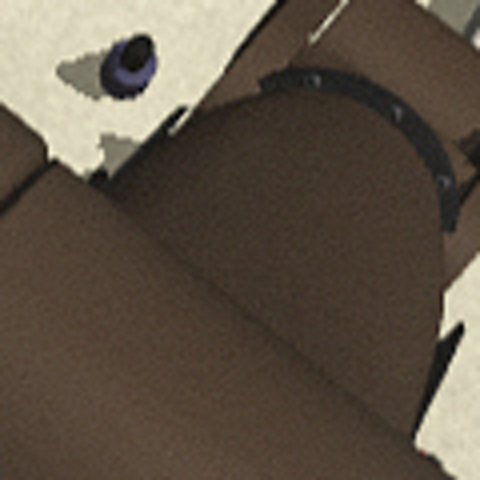

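```bash
python3 - <<'E'
from h import *
im=arm.grab_frame("scene")[:,:,::-1][250:315,140:205]
im=cv2.resize(im,None,fx=9,fy=9,interpolation=cv2.INTER_CUBIC); im=cv2.convertScaleAbs(im,alpha=1.6,beta=20); cv2.imwrite("pics/s9.png",im)
p,r=pose();y=r.as_matrix()[:,1]
f=lambda P:((proj("scene",P)-[140,250])*9).round()
print(f(p),f(p+29*y+[0,0,13]),f(p-29*y+[0,0,13]),f([625,-308.5,10]))
E
```

```text
[342. 313.] [321. 417.] [336. 162.] [381. 393.]
```

View pics/s9.png

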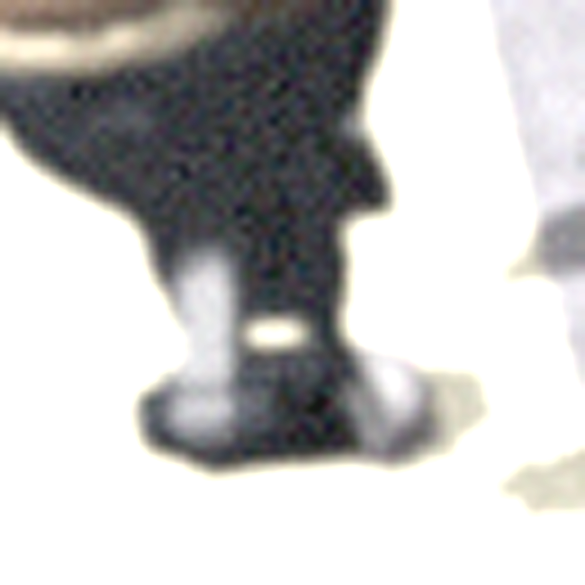

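servo_tool([
  [0,0,-0.04,0,0,0,0.045],
  [0,0,-0.08,0,0,0,0.045],
  [0,0,-0.08,0,0,0,0.045],
  [0,0,-0.08,0,0,0,0.045],
])

```text
clock: 13.35
position: [624.6, -308.3, 133.0]
tool_rot: [2.418, 1.999, 0.002]
ft_force: [-0.0, -0.6, -0.0]
opening: 44.7
```

```bash
python3 - <<'E'
from h import *
im=arm.grab_frame("scene")[:,:,::-1][220:315,120:215]
im=cv2.resize(im,None,fx=6,fy=6,interpolation=cv2.INTER_CUBIC); im=cv2.convertScaleAbs(im,alpha=1.6,beta=20); 
p,r=pose();y=r.as_matrix()[:,1]
f=lambda P:((proj("scene",P)-[120,220])*6).round()
print(p)
for P in (p,p+29*y,p-29*y,[625,-308.5,20]): cv2.circle(im,tuple(f(P).astype(int)),3,(0,0,255),-1); print(f(P))
cv2.imwrite("pics/s10.png",im)
E
```

```text
[ 624.04408766 -308.05444231  131.44661113]
[287. 272.]
[280. 363.]
[294. 185.]
[368. 430.]
```

View pics/s10.png

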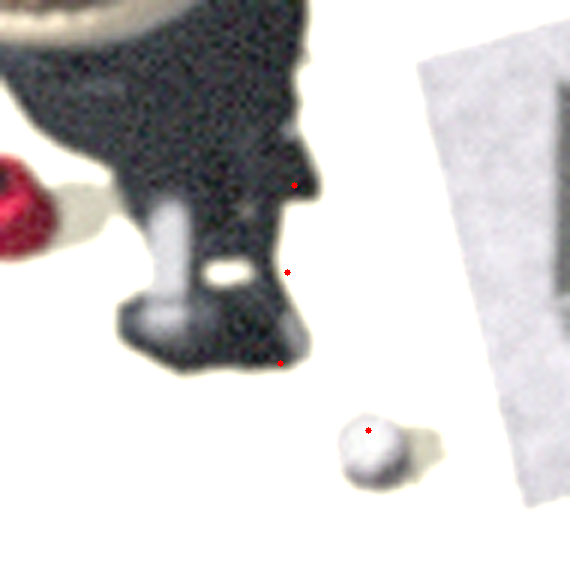

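servo_tool([
  [-0.002,0,0.045,0,0,0,0.045],
  [-0.002,0,0.09,0,0,0,0.045],
  [-0.002,0,0.115,0,0,0,0.045],
  [-0.002,0,0.127,0,0,0,0.045],
  [-0.002,0,0.127,0,0,0,0.045],
])

```text
clock: 13.9
position: [622.8, -309.7, 1.4]
tool_rot: [-2.42, -1.999, 0.002]
ft_force: [0.1, 0.1, 0.3]
opening: 45.1
```

servo_tool([
  [0,0,0,0,0,0,0.03],
  [0,0,0,0,0,0,0.016],
  [0,0,0,0,0,0,0.016],
  [0,0,0,0,0,0,0.016],
])

```text
clock: 14.3
position: [624.2, -310.6, 5.0]
tool_rot: [2.42, 1.999, 0.001]
ft_force: [-1.2, -0.8, 6.2]
opening: 21.2
```

servo_tool([
  [0,0,-0.04,0,0,0,0.016],
  [0,0,-0.08,0,0,0,0.016],
  [0,0,-0.1,0,0,0,0.016],
  [0,0,-0.1,0,0,0,0.016],
])

```text
clock: 14.7
position: [624.7, -310.9, 107.4]
tool_rot: [2.417, 1.997, 0.003]
ft_force: [0.4, -0.3, -0.4]
opening: 21.4
```

```bash
python3 - <<'E'
from h import *
print(pose()[0],arm.get_obs()["opening"],goto([547.5,-184.2,100],down(-11.5)))
E
```

```text
[ 624.73911864 -310.93353244  107.42720134] 21.391676682472955 (array([ 0.1099, -0.0998,  0.0066]), array([0.34, 0.12, 0.63]))
```

servo_tool([
  [0.035,-0.03,0,0,0,0.6,0.016],
  [0.07,-0.06,0,0,0,0.6,0.016],
  [0.1,-0.09,0,0,0,0.6,0.016],
  [0.11,-0.1,0.03,0,0,0.6,0.016],
  [0.11,-0.1,0.05,0,0,0.6,0.016],
])

```text
clock: 15.2
position: [544.4, -181.1, 52.2]
tool_rot: [-2.43, -1.989, 0.001]
ft_force: [0.1, -0.8, -0.7]
opening: 21.5
```

```bash
python3 - <<'E'
from h import *
im=arm.grab_frame("scene")[:,:,::-1][180:310,150:290]
im=cv2.resize(im,None,fx=5,fy=5,interpolation=cv2.INTER_CUBIC); im=cv2.convertScaleAbs(im,alpha=1.4,beta=10); 
p,r=pose();y=r.as_matrix()[:,1]
f=lambda P:((proj("scene",P)-[150,180])*5).round()
print(p,goto([547.5,-184.2,13]))
for P in (p,[547.5,-184.2,6]): cv2.circle(im,tuple(f(P).astype(int)),3,(0,0,255),-1); print(f(P))
cv2.imwrite("pics/s11.png",im)
E
```

```text
[ 544.0099651  -181.62243316   49.37836462] (array([-0.0019,  0.0041,  0.0364]), array([0., 0., 0.]))
[418. 273.]
[424. 333.]
```

View pics/s11.png

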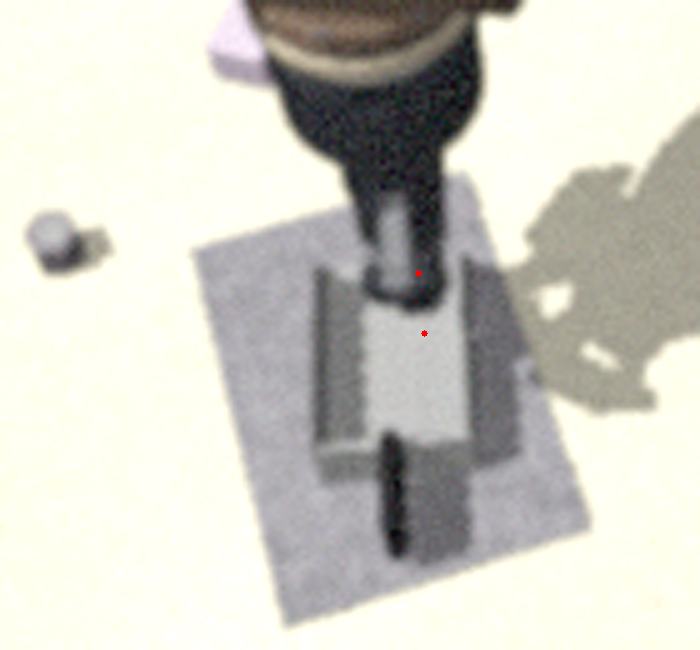

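servo_tool([
  [-0.004,0.004,0.01,0,0,0,0.016],
  [-0.004,0.004,0.02,0,0,0,0.016],
  [-0.004,0.004,0.03,0,0,0,0.016],
  [-0.004,0.004,0.034,0,0,0,0.016],
  [-0.004,0.004,0.034,0,0,0,0.016],
])

```text
clock: 15.75
position: [549.0, -188.1, 18.7]
tool_rot: [-2.432, -1.987, 0.0]
ft_force: [-0.1, 0.6, 0.1]
opening: 21.7
```

servo_tool([
  [0,0,0.003,0,0,0,0.016],
  [0,0,0.006,0,0,0,0.016],
  [0,0,0.006,0,0,0,0.016],
])

```text
clock: 16.05
position: [549.2, -188.0, 13.1]
tool_rot: [-2.432, -1.988, -0.0]
ft_force: [-0.6, -0.9, -0.1]
opening: 21.3
```

servo_tool([
  [0,0,0.002,0,0,0,0.016],
  [0,0,0.002,0,0,0,0.03],
  [0,0,0.002,0,0,0,0.032],
  [0,0,-0.03,0,0,0,0.032],
  [0,0,-0.075,0,0,0,0.032],
])

```text
clock: 16.55
position: [548.2, -187.6, 87.4]
tool_rot: [-2.429, -1.986, 0.003]
ft_force: [1.0, -0.1, 0.9]
opening: 31.8
```

```bash
python3 - <<'E'
from h import *
# second head
p=pose()[0];print(p,goto([455,-331.5,100],down(-11.5)))
E
```

```text
[ 548.20397956 -187.61629565   87.37155492] (array([-0.1595, -0.0628, -0.0125]), array([-0.24, -0.07,  0.02]))
```

servo_tool([
  [-0.04,-0.016,-0.012,0,0,0,0.045],
  [-0.08,-0.032,-0.012,0,0,0,0.045],
  [-0.12,-0.048,-0.012,0,0,0,0.045],
  [-0.159,-0.063,-0.012,0,0,0,0.045],
  [-0.159,-0.063,-0.012,0,0,0,0.045],
])

```text
clock: 17.05
position: [453.7, -334.9, 100.5]
tool_rot: [2.436, 1.982, -0.0]
ft_force: [0.5, 0.3, 0.6]
opening: 45.1
```

```bash
python3 - <<'E'
from h import *
im=arm.grab_frame("scene")[:,:,::-1][170:300,100:260]
im=cv2.resize(im,None,fx=5,fy=5,interpolation=cv2.INTER_CUBIC); im=cv2.convertScaleAbs(im,alpha=1.4,beta=10); 
p,r=pose();y=r.as_matrix()[:,1]
f=lambda P:((proj("scene",P)-[100,170])*5).round()
print(p,goto([455,-332.5,4]))
for P in (p,[455,-332.5,20]): cv2.circle(im,tuple(f(P).astype(int)),3,(0,0,255),-1); print(f(P))
cv2.imwrite("pics/s12.png",im)
for r in look("scene","head_1"): print(r)
E
```

```text
[ 454.66013394 -333.15925651  100.35902635] (array([0.0007, 0.0002, 0.0964]), array([0., 0., 0.]))
[245. 170.]
[297. 277.]
(0.69, array([ 564., -190.,   21.]), array([233., 250.]))
(0.49, array([488., 192.,  87.]), array([389., 165.]))
```

View pics/s12.png

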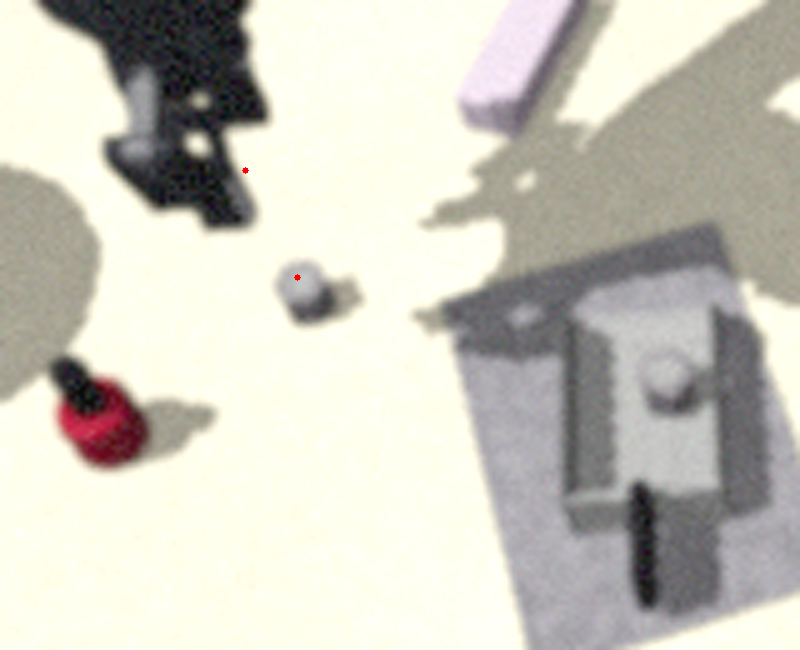

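servo_tool([
  [0,0.001,0.03,0,0,0,0.045],
  [0,0.001,0.06,0,0,0,0.045],
  [0,0.001,0.085,0,0,0,0.045],
  [0,0.001,0.096,0,0,0,0.045],
  [0,0.001,0.097,0,0,0,0.045],
])

```text
clock: 17.65
position: [457.0, -330.4, 2.2]
tool_rot: [-2.43, -1.988, 0.0]
ft_force: [-0.4, -0.3, 0.2]
opening: 44.9
```

servo_tool([
  [0,0,0,0,0,0,0.03],
  [0,0,0,0,0,0,0.016],
  [0,0,0,0,0,0,0.016],
  [0,0,0,0,0,0,0.016],
])

```text
clock: 18.05
position: [457.4, -331.8, 4.5]
tool_rot: [2.431, 1.987, 0.001]
ft_force: [1.4, 1.1, 7.6]
opening: 20.3
```

servo_tool([
  [0,0,-0.04,0,0,0,0.016],
  [0,0,-0.08,0,0,0,0.016],
  [0,0,-0.1,0,0,0,0.016],
  [0,0,-0.1,0,0,0,0.016],
])

```text
clock: 18.45
position: [457.7, -332.4, 106.6]
tool_rot: [2.428, 1.985, 0.001]
ft_force: [-0.4, -1.1, -0.7]
opening: 20.7
```

```bash
python3 - <<'E'
from h import *
c=np.array([562.5,-200.5]); a=np.radians(-11.5); ux=np.array([np.cos(a),np.sin(a)]); uy=np.array([-ux[1],ux[0]])
h1=np.array([549,-188])-c; print("h1 tray",h1@ux,h1@uy)
t=c+10*ux-14*uy; print(t)
print(pose()[0],goto([*t,70],down(-11.5)))
E
```

```text
h1 tray -15.721082692596164 9.557591693128208
[ 569.50809596 -216.21262521]
[ 457.74181603 -332.38295675  106.60561686] (array([0.1362, 0.0862, 0.0366]), array([0.29, 0.17, 0.02]))
```

servo_tool([
  [0.035,0.022,0,0,0,0,0.016],
  [0.07,0.044,0,0,0,0,0.016],
  [0.105,0.067,0,0,0,0,0.016],
  [0.134,0.086,0.015,0,0,0,0.016],
  [0.134,0.086,0.045,0,0,0,0.016],
])

```text
clock: 18.95
position: [570.8, -214.8, 58.7]
tool_rot: [2.426, 1.99, 0.003]
ft_force: [-0.7, -1.4, -1.1]
opening: 20.1
```

```bash
python3 - <<'E'
from h import *
print(pose()[0],goto([569.1,-218.2,12.5],down(-11.5)))
im=arm.grab_frame("scene")[:,:,::-1][180:310,150:290]
im=cv2.resize(im,None,fx=5,fy=5,interpolation=cv2.INTER_CUBIC); im=cv2.convertScaleAbs(im,alpha=1.4,beta=10); 
cv2.imwrite("pics/s13.png",im)
E
```

```text
[ 570.83476486 -214.79188754   58.67162799] (array([-0.0036, -0.0012,  0.0462]), array([0.24, 0.04, 0.22]))
```

View pics/s13.png

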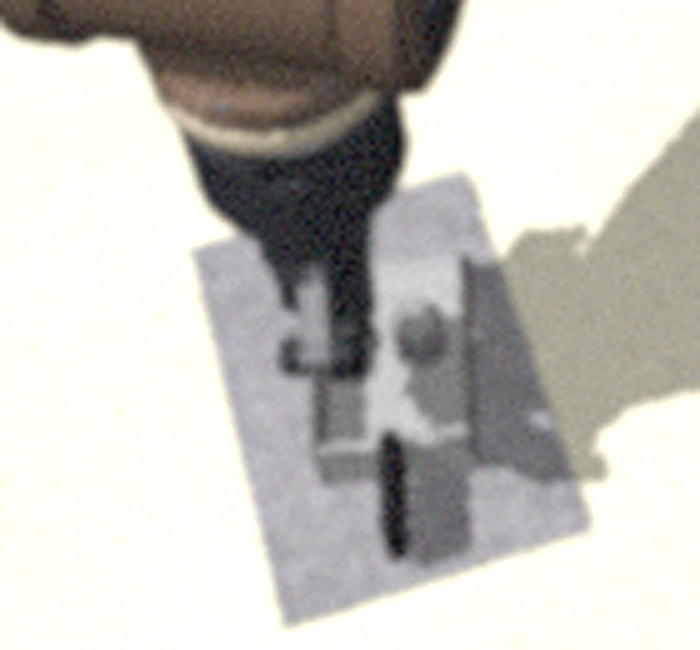

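servo_tool([
  [-0.003,-0.001,0.012,0,0,0,0.016],
  [-0.003,-0.001,0.024,0,0,0,0.016],
  [-0.003,-0.001,0.036,0,0,0,0.016],
  [-0.003,-0.001,0.041,0,0,0,0.016],
  [-0.003,-0.001,0.041,0,0,0,0.016],
])

```text
clock: 19.5
position: [565.8, -220.9, 17.3]
tool_rot: [2.434, 1.986, 0.001]
ft_force: [0.3, 1.8, 1.5]
opening: 20.5
```

servo_tool([
  [0.002,0.001,0.002,0,0,0,0.016],
  [0.002,0.001,0.004,0,0,0,0.016],
  [0.002,0.001,0.004,0,0,0,0.016],
])

```text
clock: 19.8
position: [567.4, -218.5, 13.1]
tool_rot: [-2.433, -1.988, 0.0]
ft_force: [-0.3, 0.3, 0.3]
opening: 20.2
```

servo_tool([
  [0,0,0.002,0,0,0,0.016],
  [0,0,0.002,0,0,0,0.028],
  [0,0,0.002,0,0,0,0.03],
  [0,0,-0.03,0,0,0,0.03],
  [0,0,-0.075,0,0,0,0.03],
])

```text
clock: 20.3
position: [566.5, -217.8, 87.2]
tool_rot: [-2.429, -1.985, 0.003]
ft_force: [0.2, -0.6, -0.1]
opening: 29.8
```

servo_tool([
  [0,0,-0.04,0,0,0,0.03],
  [-0.03,-0.04,-0.08,0,0,0,0.03],
  [-0.06,-0.09,-0.1,0,0,0,0.03],
  [-0.08,-0.13,-0.12,0,0,0,0.03],
  [-0.08,-0.13,-0.12,0,0,0,0.03],
])

```text
clock: 20.8
position: [421.7, -271.3, 209.9]
tool_rot: [2.432, 1.986, 0.0]
ft_force: [0.5, -0.4, -0.3]
opening: 30.1
```

```bash
python3 - <<'E'
from h import *
print(pose()[0])
for n,c in (("scene",(150,180,290,310)),("top",(300,160,400,270))):
    im=arm.grab_frame(n)[:,:,::-1][c[1]:c[3],c[0]:c[2]]
    im=cv2.resize(im,None,fx=5,fy=5,interpolation=cv2.INTER_CUBIC); im=cv2.convertScaleAbs(im,alpha=1.4,beta=10); 
    cv2.imwrite(f"pics/{n}14.png",im)
E
```

```text
[ 421.73141928 -271.33326937  209.93565928]
```

View pics/scene14.png

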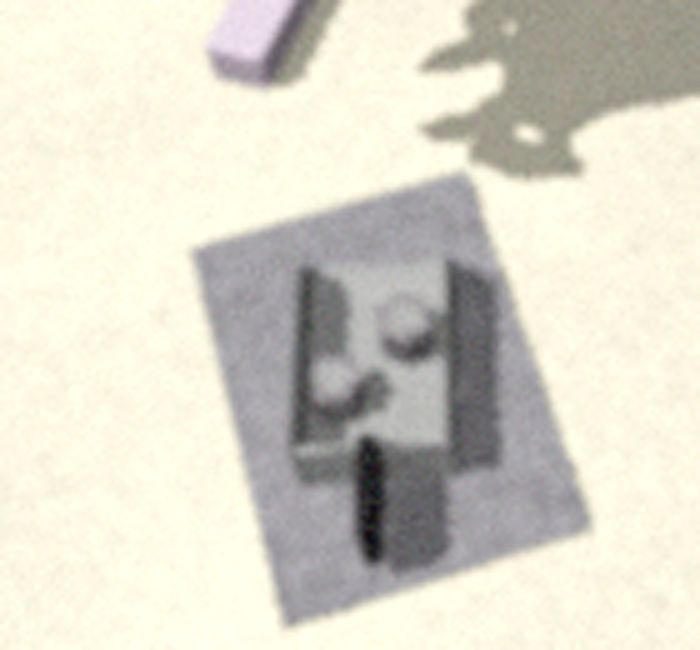

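View pics/top14.png

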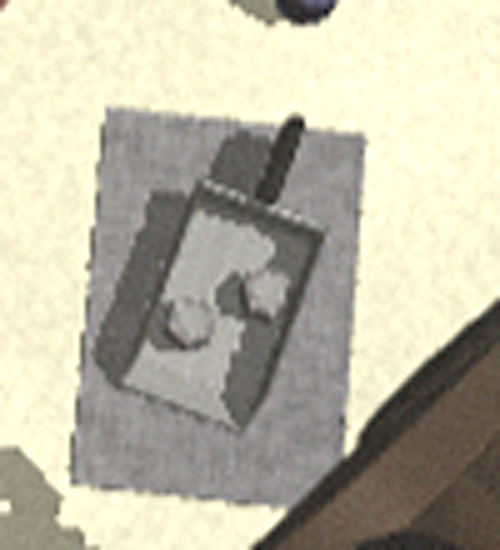

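```bash
python3 - <<'E'
from h import *
t=lambda x,y,z:atz("top",300+x/5,160+y/5,z); s=lambda x,y,z:atz("scene",150+x/5,180+y/5,z)
a,b=t(297,124,49),t(266,195,49); print(a,b,(a+b)/2,np.linalg.norm(a-b),np.degrees(np.arctan2(*(a-b)[1::-1])))
a,b=s(376,557,49),s(368,445,49); print(a,b,(a+b)/2,np.linalg.norm(a-b),np.degrees(np.arctan2(*(a-b)[1::-1])))
c=[t(120,384,9),t(240,430,9),t(205,187,35),t(325,235,35)]; print(np.round(c))
for u,v in((0,2),(1,3),): 
    d=c[v]-c[u]; print(np.degrees(np.arctan2(d[1],d[0])))
d=c[0]-c[1];print(np.degrees(np.arctan2(d[1],d[0]))-90); d=c[2]-c[3];print(np.degrees(np.arctan2(d[1],d[0]))-90, (c[0]+c[1])/2,(c[2]+c[3])/2)
for q in [(105,107),(365,133),(340,500),(72,482)]: print("mat",t(*q,3).round())
E
```

```text
[ 642.45299152 -226.79573449   49.        ] [ 605.59600967 -216.45852023   49.        ] [ 624.0245006  -221.62712736   49.        ] 38.27917330857018 -15.66712325650428
[ 662.76910525 -224.45134225   49.        ] [ 615.80528253 -217.83051959   49.        ] [ 639.28719389 -221.14093092   49.        ] 47.42821878727201 -8.024509493330738
[[ 512. -163.    9.]
 [ 499. -224.    9.]
 [ 609. -189.   35.]
 [ 594. -249.   35.]]
-14.686906729751447
-14.689459238044426
-12.330489687429605
-13.600066163935793 [ 505.27529534 -193.5196118     9.        ] [ 601.3548118  -218.70440672   35.        ]
mat [ 650. -138.    3.]
mat [ 657. -267.    3.]
mat [ 474. -276.    3.]
mat [ 462. -148.    3.]
```

```bash
cat >> h.py <<'E'
HZ=17.
def tp(lip,phi,th,opt=1,hz=None,hx=67.):
    hz=HZ if hz is None else hz
    a=np.radians(phi);t=np.radians(th); h=-np.array([np.cos(a),np.sin(a),0]);u=np.array([0,0,1.])
    x=np.cos(t)*h+np.sin(t)*u; z=np.cos(t)*u-np.sin(t)*h; y=np.cross(z,x)
    o=np.array(lip)+59*x-6*z
    P=o+hx*x+hz*z; ty=y*opt; tz=-z; tx=np.cross(ty,tz)
    return P,R.from_matrix(np.c_[tx,ty,tz])
E
python3 - <<'E'
from h import *
for phi in (22,50,84,-96):
  for th in (0,30,60):
    P,r=tp([484,248,140],phi,th); print(phi,th,P.round(),np.linalg.norm(P[:2]).round(), goto(P,r))
E
```

```text
22 0 [367. 201. 151.] 418.0 (array([ 0.4518, -0.1493,  0.0582]), array([1.400e-01, 1.000e-02, 5.639e+01]))
22 30 [388. 209. 213.] 441.0 (array([ 0.4641, -0.1305, -0.0033]), array([ 14.89, -27.51,  55.02]))
22 60 [434. 228. 255.] 491.0 (array([ 0.4918, -0.0887, -0.0454]), array([ 29.56, -54.89,  50.91]))
50 0 [403. 151. 151.] 431.0 (array([ 0.4107, -0.1043,  0.0583]), array([ 0.13,  0.04, 28.39]))
50 30 [417. 169. 213.] 450.0 (array([ 0.4303, -0.0935, -0.0032]), array([  7.56, -29.34,  27.7 ]))
50 60 [450. 207. 255.] 495.0 (array([ 0.4743, -0.0696, -0.0453]), array([ 14.97, -58.68,  25.66]))
84 0 [471. 123. 151.] 487.0 (array([ 0.3961, -0.0321,  0.0585]), array([ 0.11,  0.08, -5.61]))
84 30 [473. 145. 213.] 495.0 (array([ 0.4183, -0.0341, -0.0031]), array([ -1.36, -29.9 ,  -5.51]))
84 60 [478. 195. 255.] 517.0 (array([ 0.4682, -0.0389, -0.0453]), array([ -2.83, -59.87,  -5.14]))
-96 0 [497. 373. 151.] 622.0 (array([ 0.6469, -0.0567,  0.0581]), array([ 1.2000e-01, -1.7000e-01,  1.7439e+02]))
-96 30 [495. 351. 213.] 607.0 (array([ 0.6245, -0.0544, -0.0034]), array([ 45.3 ,  -2.38, 168.62]))
-96 60 [490. 301. 255.] 575.0 (array([ 0.5746, -0.0494, -0.0454]), array([ 87.67,  -4.44, 151.62]))
```

servo_tool([
  [0.04,0.02,-0.02,0,0,0,0.03],
  [0.085,0.035,-0.03,0,0,0,0.03],
  [0.13,0.035,-0.04,0,0,0,0.03],
  [0.175,0.03,-0.05,0,0,0,0.03],
  [0.22,0.025,-0.05,0,0,-2,0.03],
])

```text
clock: 21.4
position: [493.4, -58.1, 259.0]
tool_rot: [2.396, 2.03, 0.002]
ft_force: [0.4, 0.3, -0.5]
opening: 30.0
```

servo_tool([
  [0.045,-0.01,0,0,0,-2,0.03],
  [0.09,-0.025,0,0,0,-4,0.03],
  [0.135,-0.04,0,0,0,-4,0.03],
  [0.18,-0.05,0,0,0,-4,0.03],
  [0.18,-0.05,0,0,0,-4,0.03],
])

```text
clock: 21.9
position: [472.2, 130.3, 258.0]
tool_rot: [-2.319, -2.119, -0.001]
ft_force: [-0.2, -1.1, -0.5]
opening: 30.1
```

```bash
python3 - <<'E'
from h import *
o=arm.get_obs();print(o["position"],o["joints"].round(3))
for th in (0,15,30,45,60):
    P,r=tp([484,248,180],84,th); print(th,P.round(), goto(P,r))
E
```

```text
[472.21016239 130.34744589 258.03526256] [1.340e-01 2.690e-01 1.845e+00 1.000e-03 1.028e+00 2.240e-01]
0 [471. 123. 191.] (array([-0.0078, -0.0007,  0.067 ]), array([-0.01, -0.05,  0.83]))
15 [472. 130. 223.] (array([-0.0006, -0.0006,  0.0348]), array([  0.1 , -15.05,   0.82]))
30 [473. 145. 253.] (array([ 0.0146, -0.0004,  0.0055]), array([  0.21, -30.05,   0.81]))
45 [476. 167. 277.] (array([ 0.0369, -0.    , -0.0188]), array([  0.32, -45.05,   0.79]))
60 [478. 195. 295.] (array([ 0.0648,  0.0004, -0.0365]), array([  0.43, -60.05,   0.76]))
```

Test the tilting motion empty, 40 mm above the real pour.

servo_tool([
  [0,0,0.025,0,-8,0,0.03],
  [0,0,0.033,0,-15,0,0.03],
  [0.007,0,0.02,0,-23,0,0.03],
  [0.015,0,0.0055,0,-30,0,0.03],
  [0.015,0,0.0055,0,-30,0,0.03],
])

```text
clock: 22.4
position: [475.0, 142.7, 252.5]
tool_rot: [2.021, 1.843, -0.545]
ft_force: [0.1, -0.6, -0.5]
opening: 30.2
```

```bash
python3 - <<'E'
from h import *
o=arm.get_obs();print(o["position"],o["joints"].round(3))
for th in (30,40,45,60):
    P,r=tp([484,248,180],84,th); print(th,P.round(), goto(P,r))
E
```

```text
[474.97992065 142.72230158 252.5175922 ] [ 0.388  0.409  1.744 -0.483  1.286  0.689]
30 [473. 145. 253.] (array([ 0.0018, -0.002 , -0.001 ]), array([0.36, 0.17, 0.6 ]))
40 [475. 159. 269.] (array([ 0.0055, -0.0018, -0.0228]), array([ 0.42, -9.83,  0.57]))
45 [476. 167. 277.] (array([ 0.0088, -0.0017, -0.0333]), array([  0.44, -14.83,   0.55]))
60 [478. 195. 295.] (array([ 0.024 , -0.0014, -0.0626]), array([  0.51, -29.83,   0.5 ]))
```

servo_tool([
  [0.004,0,-0.016,0,-7,0,0.03],
  [0.009,0,-0.033,0,-15,0,0.03],
  [0.016,0,-0.048,0,-22,0,0.03],
  [0.024,0,-0.0625,0,-30,0,0.03],
  [0.024,0,-0.0625,0,-30,0,0.03],
])

```text
clock: 22.9
position: [479.3, 193.8, 292.6]
tool_rot: [1.666, 1.521, -0.97]
ft_force: [-0.5, 0.5, -0.9]
opening: 30.0
```

```bash
python3 - <<'E'
from h import *
o=arm.get_obs();print(o["position"],o["joints"].round(3))
for th in (60,):
    P,r=tp([484,248,180],84,th); print(th,P.round(), goto(P,r))
snap("scene","s15")
E
```

```text
[479.32330589 193.75803287 292.56522125] [ 0.59   0.593  1.565 -0.752  1.753  0.852]
60 [478. 195. 295.] (array([-0.0013, -0.001 , -0.0019]), array([0.44, 0.19, 0.53]))
```

View pics/s15.png

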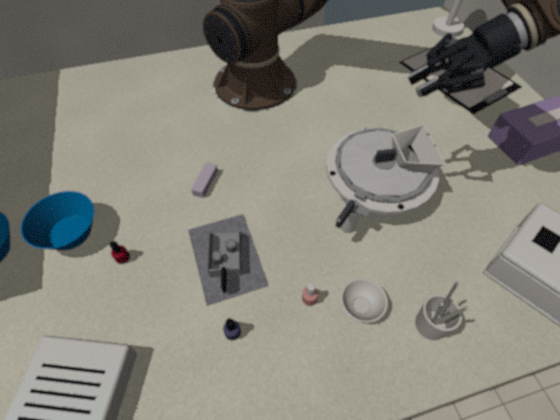

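servo_tool([
  [0,0,0,0,8,0,0.04],
  [0,0,0,0,16,0,0.04],
  [0,0,0,0,24,0,0.04],
  [0,0,0,0,32,0,0.04],
  [0,0,0,0,40,0,0.04],
])

```text
clock: 23.45
position: [479.6, 191.8, 295.9]
tool_rot: [2.14, 1.941, -0.362]
ft_force: [0.7, 0.4, -1.2]
opening: 40.2
```

servo_tool([
  [0,0,0,0,8,0,0.04],
  [0,0,0,0,16,0,0.04],
  [0,0,0,0,20,0,0.04],
  [0,0,0,0,20,0,0.04],
])

```text
clock: 23.85
position: [479.4, 190.2, 296.0]
tool_rot: [2.33, 2.108, 0.008]
ft_force: [-0.5, 0.4, 0.4]
opening: 40.1
```

```bash
python3 - <<'E'
from h import *
o=arm.get_obs();print(o["position"],o["joints"].round(3))
print(goto([625.5,-222.8,250],down(76.3)))
im=arm.grab_frame("top")[:,:,::-1]
cv2.imwrite("pics/t16.png",cv2.resize(im[160:280,290:400],None,fx=5,fy=5,interpolation=cv2.INTER_CUBIC))
E
```

```text
[479.42400347 190.17944332 295.9912531 ] [0.248 0.268 1.736 0.003 1.134 0.347]
(array([-0.3965,  0.1864,  0.0451]), array([ 3.200e-01, -3.000e-02, -8.203e+01]))
```

View pics/t16.png

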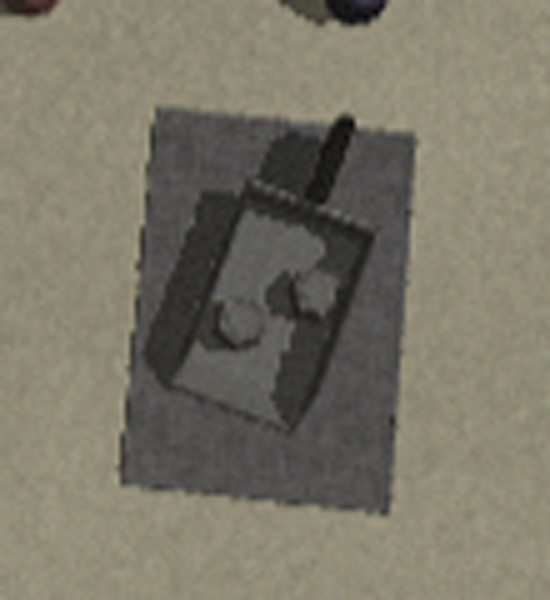

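servo_tool([
  [-0.045,0.021,0,0,0,-8,0.04],
  [-0.088,0.042,0,0,0,-16,0.04],
  [-0.132,0.062,0,0,0,-24,0.04],
  [-0.176,0.083,0,0,0,-32,0.04],
  [-0.22,0.104,0,0,0,-40,0.04],
])

```text
clock: 24.4
position: [558.1, -26.4, 295.0]
tool_rot: [1.474, 2.773, -0.002]
ft_force: [0.9, 0.6, -0.2]
opening: 39.6
```

```bash
python3 - <<'E'
from h import *
print(pose()[0],goto([625.5,-222.8,150],down(76.3)))
E
```

```text
[558.11508659 -26.42956583 294.95458666] (array([-0.2003, -0.0539,  0.1452]), array([ -0.05,   0.07, -42.3 ]))
```

servo_tool([
  [-0.045,-0.012,0.0,0,0,-8,0.04],
  [-0.09,-0.024,0.02,0,0,-16,0.04],
  [-0.135,-0.036,0.04,0,0,-25,0.04],
  [-0.175,-0.047,0.08,0,0,-33,0.04],
  [-0.2,-0.054,0.12,0,0,-42,0.04],
])

```text
clock: 24.9
position: [623.4, -220.0, 179.5]
tool_rot: [0.395, 3.114, -0.003]
ft_force: [1.8, 0.4, 0.1]
opening: 40.1
```

```bash
python3 - <<'E'
from h import *
p,r=pose();print(p,goto([625.5,-222.8,70],down(76.3)))
E
```

```text
[ 623.39221863 -220.01630654  179.54691242] (array([-0.0024, -0.002 ,  0.1096]), array([-0.1 ,  0.15, -0.75]))
```

servo_tool([
  [-0.002,-0.002,0.04,0,0,-0.5,0.04],
  [-0.002,-0.002,0.08,0,0,-0.5,0.04],
  [-0.002,-0.002,0.105,0,0,-0.5,0.04],
  [-0.002,-0.002,0.105,0,0,-0.5,0.04],
])

```text
clock: 25.3
position: [622.4, -219.3, 71.3]
tool_rot: [-0.388, -3.111, -0.002]
ft_force: [0.2, 0.7, 0.1]
opening: 39.9
```

```bash
python3 - <<'E'
from h import *
p,r=pose();print(p,goto([625.5,-222.8,20],down(76.3)))
y=r.as_matrix()[:,1]
im=arm.grab_frame("scene")[:,:,::-1][200:310,180:290]
im=cv2.resize(im,None,fx=5,fy=5,interpolation=cv2.INTER_CUBIC); im=cv2.convertScaleAbs(im,alpha=1.4,beta=10)
f=lambda P:((proj("scene",P)-[180,200])*5).round()
for P in (p,p+27*y,p-27*y,[625.5,-222.8,49]): cv2.circle(im,tuple(f(P).astype(int)),3,(0,0,255),-1)
cv2.imwrite("pics/s17.png",im)
E
```

```text
[ 622.4329524  -219.28096809   71.28149389] (array([-0.0042, -0.0027,  0.0513]), array([ 0.02, -0.35, -0.53]))
```

View pics/s17.png

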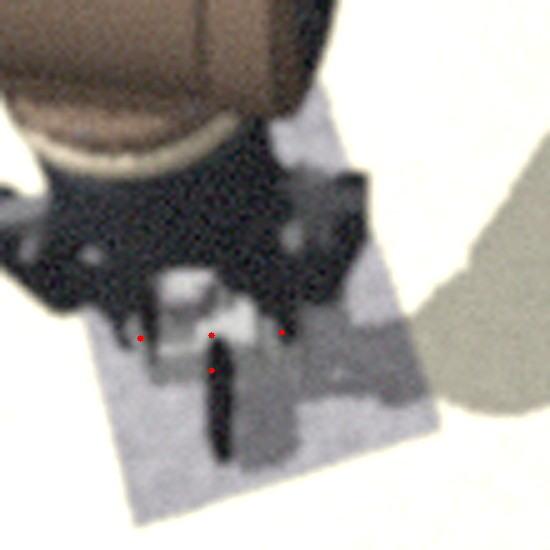

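servo_tool([
  [-0.006,-0.002,0.0,0,0,0,0.04],
  [-0.006,-0.002,0.02,0,0,0,0.04],
  [-0.006,-0.002,0.035,0,0,0,0.04],
  [-0.006,-0.002,0.047,0,0,0,0.04],
  [-0.006,-0.002,0.047,0,0,0,0.04],
])

```text
clock: 25.85
position: [628.7, -223.3, 27.0]
tool_rot: [-0.389, -3.116, -0.001]
ft_force: [-0.6, -1.3, -0.4]
opening: 39.8
```

servo_tool([
  [0,0,0,0,0,0,0.024],
  [0,0,0,0,0,0,0.012],
  [0,0,0,0,0,0,0.004],
  [0,0,0,0,0,0,0.004],
  [0,0,0,0,0,0,0.004],
])

```text
clock: 26.35
position: [629.5, -223.7, 29.0]
tool_rot: [0.389, 3.116, -0.001]
ft_force: [-0.4, 0.2, 7.0]
opening: 7.9
```

servo_tool([
  [0,0,-0.008,0,0,0,0.004],
  [0,0,-0.02,0,0,0,0.004],
  [0,0,-0.04,0,0,0,0.004],
  [0,0,-0.06,0,0,0,0.004],
  [0,0,-0.07,0,0,0,0.004],
])

```text
clock: 26.85
position: [629.7, -223.7, 100.5]
tool_rot: [0.389, 3.115, -0.001]
ft_force: [-0.3, 0.1, -1.6]
opening: 7.7
```

```bash
python3 - <<'E'
from h import *
p,r=pose();print(p,arm.get_obs()["opening"])
im=arm.grab_frame("scene")[:,:,::-1][180:310,150:290]
im=cv2.resize(im,None,fx=5,fy=5,interpolation=cv2.INTER_CUBIC); im=cv2.convertScaleAbs(im,alpha=1.4,beta=10)
cv2.imwrite("pics/s18.png",im)
E
```

```text
[ 629.70203377 -223.74323744  100.50812707] 7.681396834735967
```

View pics/s18.png

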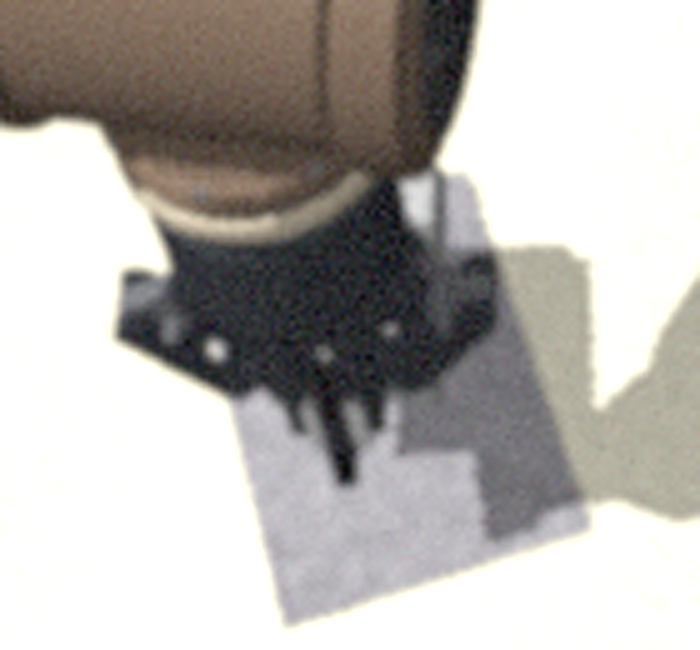

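servo_tool([
  [0,0,-0.03,0,0,0,0.004],
  [0,0,-0.06,0,0,0,0.004],
  [0,0,-0.09,0,0,2,0.004],
  [0,0,-0.12,0,0,6,0.004],
  [0,0,-0.13,0,0,11,0.004],
])

```text
clock: 27.4
position: [629.7, -223.8, 231.0]
tool_rot: [0.69, 3.061, -0.001]
ft_force: [0.6, -0.5, -1.9]
opening: 7.7
```

```bash
python3 - <<'E'
from h import *
p,r=pose();print(p,goto([471,60,230],down(-6)))
E
```

```text
[ 629.72606498 -223.78166173  231.02164915] (array([2.651e-01, 1.882e-01, 1.000e-04]), array([ 0.14,  0.18, 70.6 ]))
```

servo_tool([
  [0.015,0.01,0,0,0,4,0.004],
  [0.04,0.028,0,0,0,10,0.004],
  [0.067,0.047,0,0,0,17,0.004],
  [0.094,0.066,0,0,0,24,0.004],
  [0.12,0.085,0,0,0,31,0.004],
])

```text
clock: 27.9
position: [555.7, -94.4, 227.7]
tool_rot: [-1.488, -2.766, 0.0]
ft_force: [0.7, -0.2, -1.6]
opening: 7.7
```

```bash
python3 - <<'E'
from h import *
p,r=pose();print(p,goto([471,60,230],down(-6)))
E
```

```text
[555.73510026 -94.40850242 227.66174179] (array([ 0.1755,  0.0144, -0.0022]), array([-4.000e-02, -3.000e-02,  3.946e+01]))
```

servo_tool([
  [0.035,0.003,0,0,0,8,0.004],
  [0.07,0.006,0,0,0,16,0.004],
  [0.105,0.009,0,0,0,24,0.004],
  [0.14,0.012,0,0,0,32,0.004],
  [0.165,0.014,0,0,0,39.5,0.004],
])

```text
clock: 28.4
position: [475.3, 50.9, 227.9]
tool_rot: [-2.335, -2.101, 0.001]
ft_force: [-0.7, -1.0, -2.8]
opening: 7.4
```

```bash
python3 - <<'E'
from h import *
p,r=pose();print(p)
for n,c in (("scene",(300,60,480,240)),("top",(80,110,280,300))):
    im=arm.grab_frame(n)[:,:,::-1][c[1]:c[3],c[0]:c[2]]
    im=cv2.resize(im,None,fx=3.3,fy=3.3,interpolation=cv2.INTER_CUBIC); im=cv2.convertScaleAbs(im,alpha=1.4,beta=10); cv2.imwrite(f"pics/{n}19.png",im)
E
```

```text
[475.26939599  50.93799422 227.86571716]
```

View pics/scene19.png

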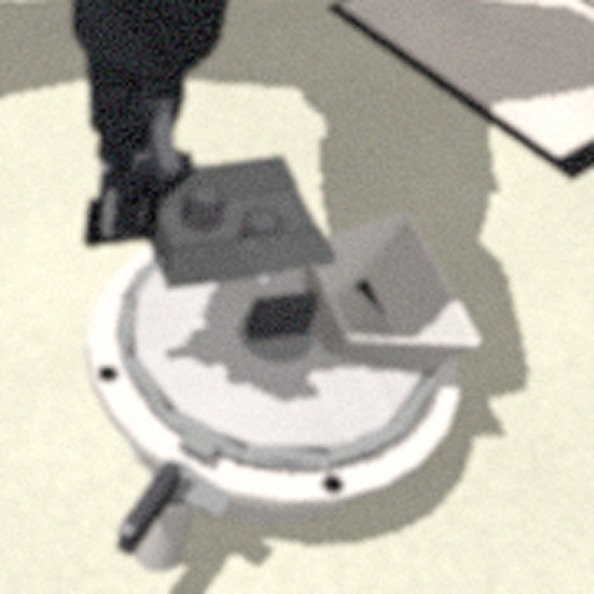

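View pics/top19.png

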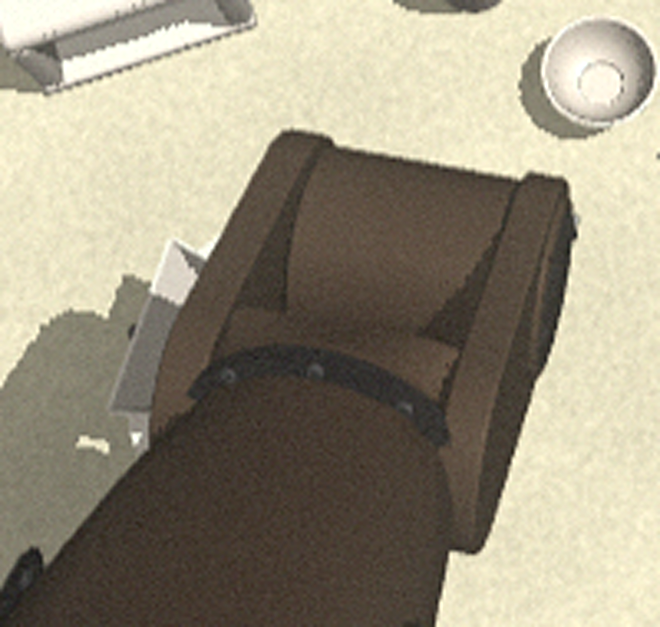

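```bash
python3 - <<'E'
from h import *
for th in (0,12):
    P,r=tp([479,228.6,144],84,th,1,25,68.5); print(th,P.round(1),goto(P,r))
E
```

```text
0 [465.7 101.8 163. ] (array([ 0.0491, -0.0143,  0.065 ]), array([-0.07, -0.01,  0.14]))
12 [466.4 108.5 189.1] (array([ 0.0558, -0.0143,  0.0389]), array([ -0.06, -12.01,   0.14]))
```

servo_tool([
  [0.02,-0.005,0,0,0,0,0.004],
  [0.045,-0.012,0,0,-2,0,0.004],
  [0.056,-0.014,0.01,0,-5,0,0.004],
  [0.056,-0.014,0.028,0,-8,0,0.004],
  [0.056,-0.014,0.036,0,-10,0,0.004],
])

```text
clock: 29.0
position: [468.2, 106.7, 190.8]
tool_rot: [2.235, 2.027, -0.2]
ft_force: [-0.5, 0.2, -2.2]
opening: 7.6
```

```bash
python3 - <<'E'
from h import *
p,r=pose();print(p)
for th in (12,25,35,45,52,60):
    P,rr=tp([479,228.6,142],84,th,1,25,68.5); print(th,P.round(1),goto(P,rr))
for n,c in (("scene",(300,60,480,240)),):
    im=arm.grab_frame(n)[:,:,::-1][c[1]:c[3],c[0]:c[2]]
    im=cv2.resize(im,None,fx=4,fy=4,interpolation=cv2.INTER_CUBIC); im=cv2.convertScaleAbs(im,alpha=1.4,beta=10); cv2.imwrite(f"pics/{n}20.png",im)
E
```

```text
[468.21957838 106.67529204 190.77565004]
12 [466.4 108.5 187.1] (array([ 0.0023, -0.002 ,  0.0033]), array([-0.02, -1.87,  0.42]))
25 [467.8 121.7 213.1] (array([ 0.0107, -0.002 , -0.0246]), array([  0.03, -14.87,   0.42]))
35 [469.2 135.6 230.7] (array([ 0.0214, -0.0019, -0.0444]), array([  0.07, -24.87,   0.42]))
45 [471.  152.3 245.6] (array([ 0.0353, -0.0018, -0.062 ]), array([  0.11, -34.87,   0.42]))
52 [472.4 165.4 254.2] (array([ 0.0468, -0.0017, -0.0728]), array([  0.13, -41.87,   0.41]))
60 [474.1 181.6 261.9] (array([ 0.0614, -0.0016, -0.0832]), array([  0.16, -49.87,   0.41]))
```

View pics/scene20.png

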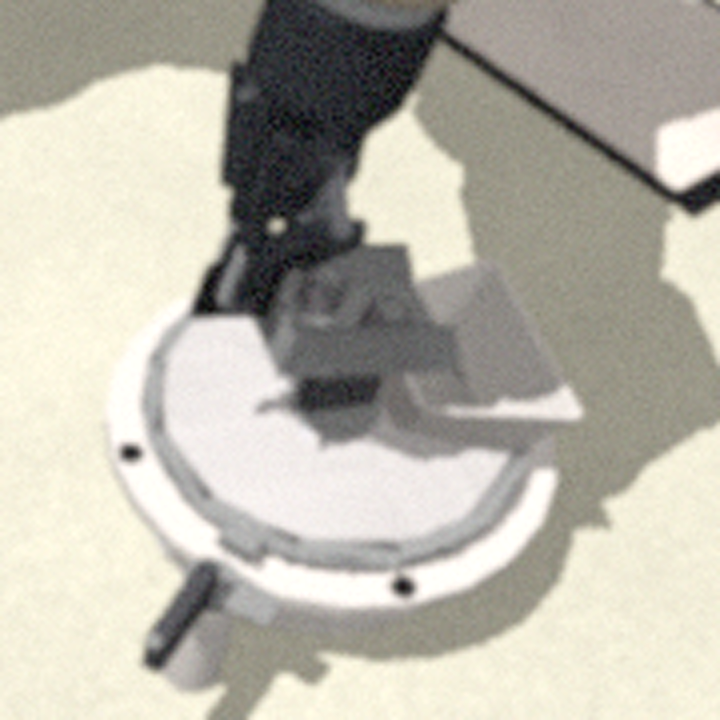

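```bash
python3 - <<'E'
from h import *
im=cv2.imread("pics/scene20.png")
f=lambda P:tuple(((proj("scene",P)-[300,60])*4).round().astype(int))
p,r=pose()
# tray frame from tool
M=r.as_matrix(); y=M[:,1]; z=-M[:,2]; x=np.cross(y,z)
o=p-68.5*x-25*z
T=lambda a,b,c:o+a*x+b*y+c*z
print("lip",T(-59,0,6).round(1),x.round(2),y.round(2))
for P in (T(-59,33,6),T(-59,-33,6),T(-44,33,32),T(-44,-33,32),T(44,33,32),T(44,-33,32)): cv2.circle(im,f(P),4,(0,0,255),-1)
c=np.array([473,181,128]); a=np.radians(82.5);u=np.array([np.cos(a),np.sin(a),0]);v=np.array([-u[1],u[0],0])
for P in (c+28*u+42*v,c+28*u-42*v,c+106*u+60*v,c+106*u-60*v): cv2.circle(im,f(P),4,(255,0,0),-1)
cv2.imwrite("pics/s21.png",im)
E
```

```text
lip [479.8 228.2 148.6] [-0.1  -0.98  0.18] [ 1.  -0.1 -0. ]
```

View pics/s21.png

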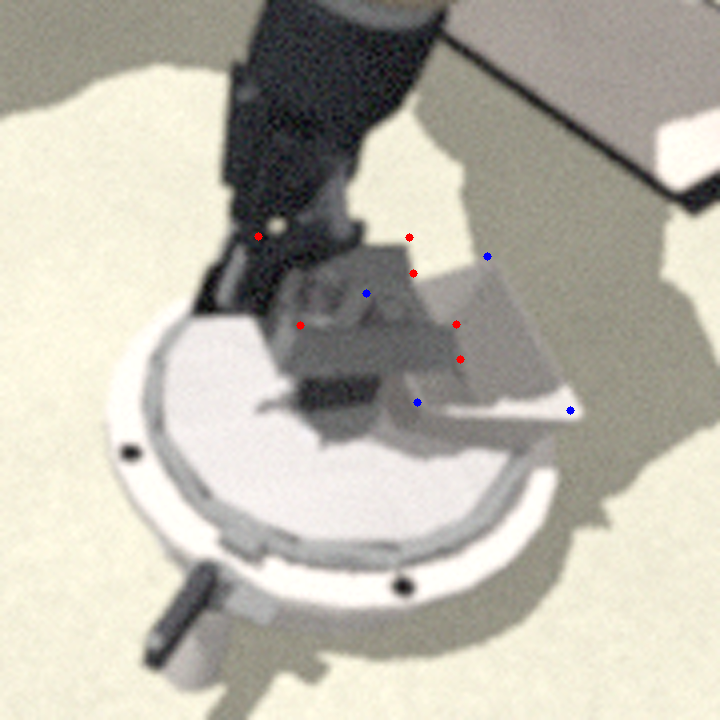

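servo_tool([
  [0.006,-0.002,-0.0105,0,-8.5,0,0.004],
  [0.012,-0.002,-0.0285,0,-17,0,0.004],
  [0.022,-0.002,-0.0455,0,-25.5,0,0.004],
  [0.034,-0.002,-0.061,0,-34,0,0.004],
  [0.047,-0.002,-0.073,0,-42,0,0.004],
])

```text
clock: 29.55
position: [472.8, 166.3, 257.0]
tool_rot: [1.772, 1.603, -0.868]
ft_force: [1.2, 0.3, -1.9]
opening: 7.4
```

```bash
python3 - <<'E'
from h import *
p,r=pose();print(p,np.degrees(np.arccos(-r.as_matrix()[2,2])))
for n,c in (("scene",(300,60,480,240)),):
    im=arm.grab_frame(n)[:,:,::-1][c[1]:c[3],c[0]:c[2]]
    im=cv2.resize(im,None,fx=4,fy=4,interpolation=cv2.INTER_CUBIC); im=cv2.convertScaleAbs(im,alpha=1.4,beta=10); cv2.imwrite(f"pics/{n}22.png",im)
for th in (60,65):
    P,rr=tp([479,228.6,142],84,th,1,25,68.5); print(th,P.round(1),goto(P,rr))
E
```

```text
[472.8414493  166.26902834 257.04083044] 52.22112060784258
60 [474.1 181.6 261.9] (array([ 0.0031, -0.    , -0.0141]), array([ 0.27, -7.28,  0.32]))
65 [475.2 192.1 265.6] (array([ 0.0066,  0.    , -0.0248]), array([  0.28, -12.28,   0.3 ]))
```

View pics/scene22.png

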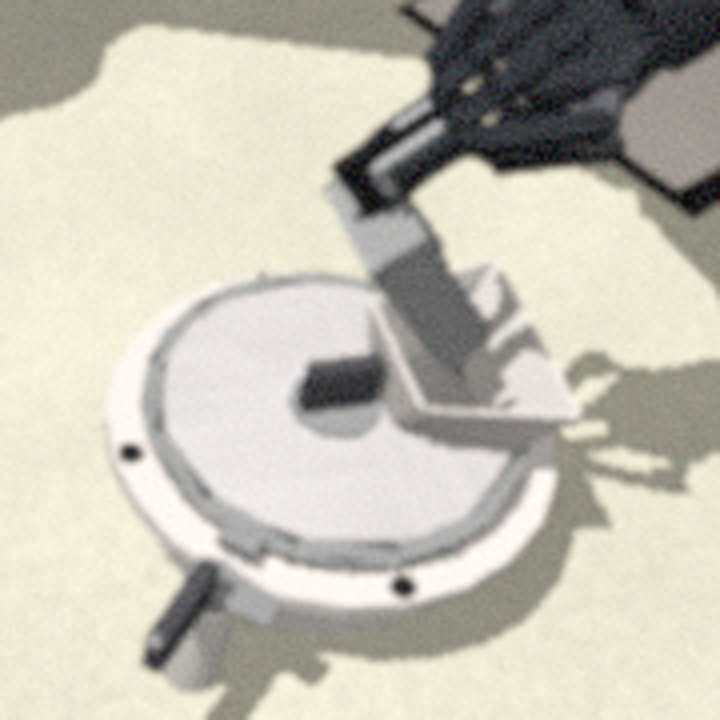

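servo_tool([
  [0.003,0,-0.014,0,-7.5,0,0.004],
  [0.003,0,-0.014,0,-7.5,0,0.004],
  [0.003,0,-0.014,0,-7.5,0,0.004],
  [0.003,0,-0.014,0,-7.5,0,0.004],
  [0.003,0,-0.014,0,-7.5,0,0.004],
])

```text
clock: 30.1
position: [473.7, 177.5, 262.6]
tool_rot: [1.684, 1.521, -0.96]
ft_force: [0.2, 0.5, -1.9]
opening: 7.5
```

```bash
python3 - <<'E'
from h import *
o=arm.get_obs();print(o["joints"].round(2),o["ft_force"],o["position"])
for n,c in (("scene",(300,60,480,240)),("top",(80,110,280,300))):
    im=arm.grab_frame(n)[:,:,::-1][c[1]:c[3],c[0]:c[2]]
    im=cv2.resize(im,None,fx=3.5,fy=3.5,interpolation=cv2.INTER_CUBIC); im=cv2.convertScaleAbs(im,alpha=1.4,beta=10); cv2.imwrite(f"pics/{n}23.png",im)
E
```

```text
[ 0.57  0.6   1.63 -0.75  1.68  0.9 ] [ 0.21142183  0.4852516  -1.89744127] [473.72679241 177.45651651 262.61652922]
```

View pics/scene23.png

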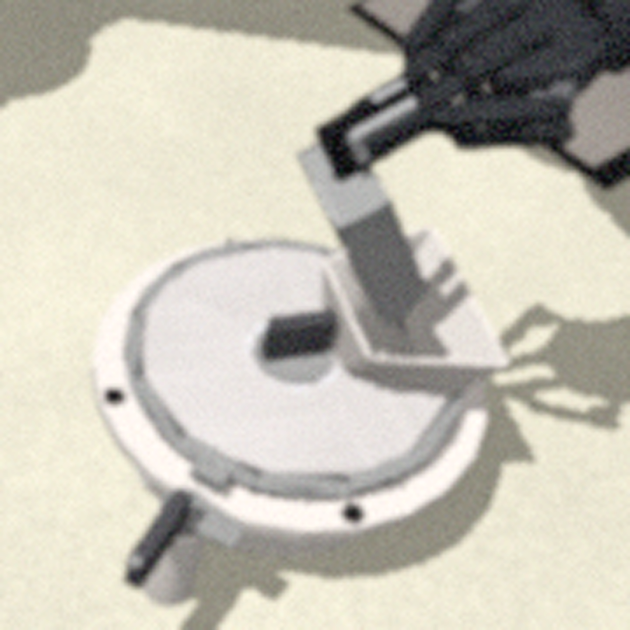

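View pics/top23.png

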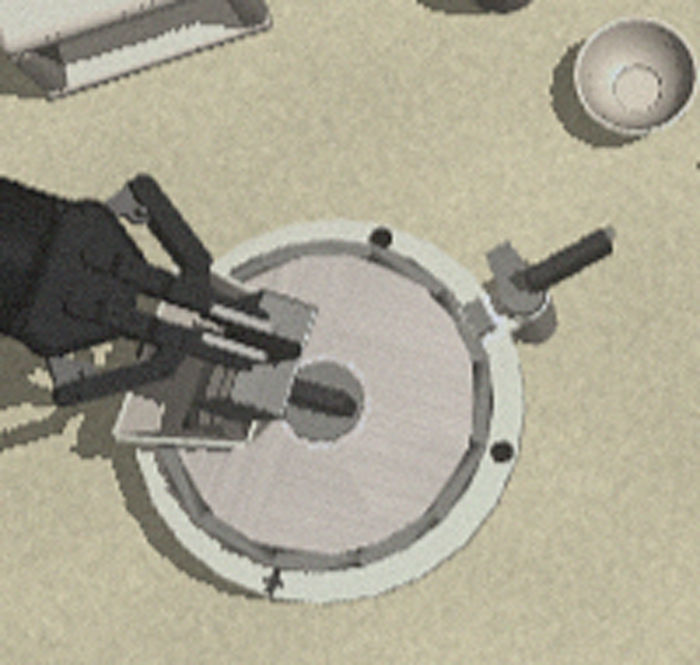

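```bash
python3 - <<'E'
from h import *
p,r=pose()
print(goto(p+[0,-15,40],r),goto(p+[0,-70,50],tp([0,0,0],84,20)[1]))
E
```

```text
(array([-0.042 ,  0.0015, -0.0075]), array([0., 0., 0.])) (array([-0.0785,  0.0071,  0.0345]), array([ 0.15, 39.41,  0.14]))
```

servo_tool([
  [-0.02,0,-0.004,0,0,0,0.004],
  [-0.042,0.0015,-0.0075,0,8,0,0.004],
  [-0.055,0.003,0.01,0,16,0,0.004],
  [-0.068,0.005,0.022,0,24,0,0.004],
  [-0.078,0.007,0.034,0,32,0,0.004],
])

```text
clock: 30.7
position: [473.6, 108.1, 314.6]
tool_rot: [2.061, 1.864, -0.494]
ft_force: [0.9, -0.1, -2.3]
opening: 7.5
```

```bash
python3 - <<'E'
from h import *
p,r=pose();print(p); print(goto([470,-40,290],down(-6)))
E
```

```text
[473.61687018 108.11113507 314.55886248]
(array([-0.1202,  0.0109,  0.0893]), array([ 0.31, 27.16,  0.26]))
```

servo_tool([
  [-0.03,0.003,0.022,0,7,0,0.004],
  [-0.06,0.006,0.045,0,14,0,0.004],
  [-0.09,0.008,0.067,0,21,0,0.004],
  [-0.12,0.011,0.089,0,27,0,0.004],
  [-0.12,0.011,0.089,0,27,0,0.004],
])

```text
clock: 31.2
position: [469.0, -45.4, 289.7]
tool_rot: [2.333, 2.094, -0.006]
ft_force: [0.2, -0.6, -1.4]
opening: 8.0
```

```bash
python3 - <<'E'
from h import *
o=arm.get_obs();print(o["position"],o["ft_force"])
for n,c in (("scene",(280,40,480,240)),("top",(80,110,280,300))):
    im=arm.grab_frame(n)[:,:,::-1][c[1]:c[3],c[0]:c[2]]
    im=cv2.resize(im,None,fx=3.5,fy=3.5,interpolation=cv2.INTER_CUBIC); im=cv2.convertScaleAbs(im,alpha=1.4,beta=10); cv2.imwrite(f"pics/{n}24.png",im)
E
```

```text
[468.97151719 -45.35697127 289.67106896] [ 0.18643794 -0.56213036 -1.41912481]
```

View pics/scene24.png

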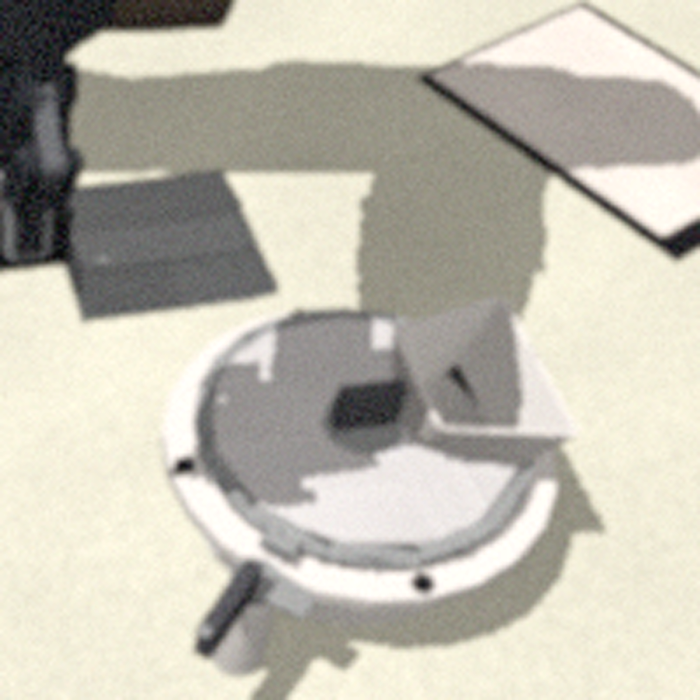

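View pics/top24.png

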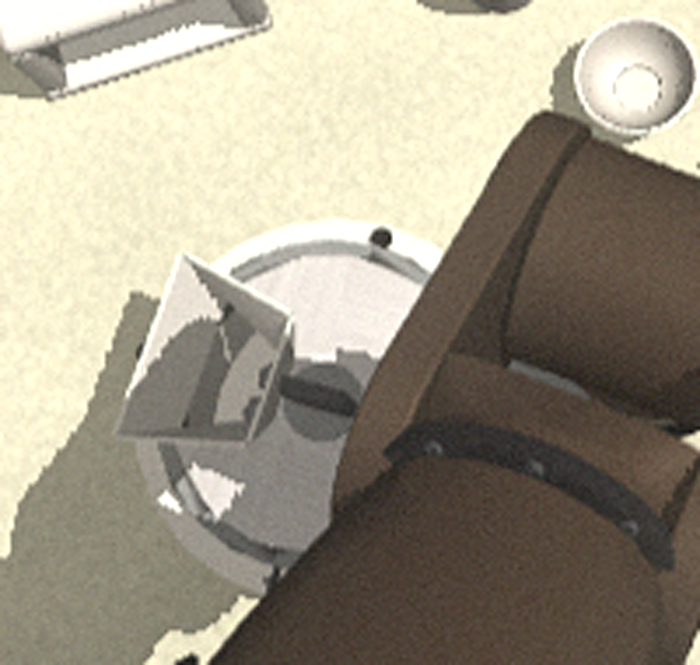

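```bash
python3 - <<'E'
from h import *
print(goto([629.5,-223.7,230],down(76.3)))
E
```

```text
(array([-0.1646,  0.1782,  0.0614]), array([ -0.36,   0.51, -82.26]))
```

servo_tool([
  [-0.017,0.02,0,0,0,-8,0.004],
  [-0.034,0.04,0.01,0,0.1,-16,0.004],
  [-0.05,0.058,0.02,0,0.2,-24,0.004],
  [-0.067,0.076,0.03,0,0.2,-32,0.004],
  [-0.085,0.094,0.04,0,0.3,-40,0.004],
])

```text
clock: 31.8
position: [555.9, -131.6, 249.7]
tool_rot: [1.455, 2.784, -0.008]
ft_force: [-0.0, -0.1, -1.4]
opening: 7.7
```

```bash
python3 - <<'E'
from h import *
print(pose()[0],goto([629.5,-223.7,130],down(76.3)))
E
```

```text
[ 555.8944579  -131.57732435  249.66195752] (array([-0.1173,  0.0083,  0.12  ]), array([ -0.31,   0.07, -41.47]))
```

servo_tool([
  [-0.025,0.002,0.02,0,0,-8,0.004],
  [-0.05,0.004,0.04,0,0,-16,0.004],
  [-0.075,0.006,0.065,0,0,-25,0.004],
  [-0.1,0.008,0.09,0,0,-33,0.004],
  [-0.117,0.008,0.12,0,0,-41.5,0.004],
])

```text
clock: 32.3
position: [629.2, -224.5, 129.7]
tool_rot: [0.374, 3.119, -0.009]
ft_force: [-0.3, -0.3, -1.5]
opening: 7.7
```

```bash
python3 - <<'E'
from h import *
print(pose()[0],goto([629.5,-223.7,29],down(76.3)))
E
```

```text
[ 629.24058826 -224.48987601  129.65641427] (array([0.    , 0.0014, 0.1007]), array([-0.32,  0.05,  0.02]))
```

servo_tool([
  [0,0.001,0.03,-0.3,0,0,0.004],
  [0,0.001,0.06,-0.3,0,0,0.004],
  [0,0.001,0.08,-0.3,0,0,0.004],
  [0,0.001,0.092,-0.3,0,0,0.004],
  [0,0.001,0.096,-0.3,0,0,0.004],
])

```text
clock: 32.8
position: [627.6, -223.4, 32.9]
tool_rot: [-0.385, -3.116, -0.002]
ft_force: [0.6, -0.8, -1.5]
opening: 7.7
```

servo_tool([
  [0,0,0.002,0,0,0,0.004],
  [0,0,0.004,0,0,0,0.004],
  [0,0,0.004,0,0,0,0.004],
])

```text
clock: 33.1
position: [627.5, -225.2, 30.2]
tool_rot: [0.389, 3.117, 0.001]
ft_force: [-0.5, -0.2, -1.8]
opening: 7.3
```

servo_tool([
  [0,0,0.001,0,0,0,0.004],
  [0,0,0.002,0,0,0,0.004],
  [0,0,0.002,0,0,0,0.004],
])

```text
clock: 33.4
position: [627.6, -225.4, 28.9]
tool_rot: [0.39, 3.117, 0.001]
ft_force: [-0.4, 1.5, 8.7]
opening: 7.9
```

Contact (8.7 N up). Release and lift.

servo_tool([
  [0,0,0,0,0,0,0.02],
  [0,0,0,0,0,0,0.035],
  [0,0,0,0,0,0,0.035],
  [0,0,-0.04,0,0,0,0.035],
  [0,0,-0.09,0,0,0,0.035],
])

```text
clock: 33.9
position: [626.2, -224.9, 116.2]
tool_rot: [-0.389, -3.112, -0.005]
ft_force: [-0.2, 0.3, 0.5]
opening: 34.6
```

servo_tool([
  [0,0,-0.04,0,0,0,0.035],
  [0,0,-0.08,0,0,8,0.035],
  [0.04,0.02,-0.12,0,0,16,0.035],
  [0.08,0.04,-0.13,0,0,24,0.035],
  [0.1,0.08,-0.13,0,0,32,0.035],
])

```text
clock: 34.4
position: [548.3, -123.7, 249.9]
tool_rot: [1.245, 2.882, 0.001]
ft_force: [1.7, 0.5, 0.3]
opening: 34.9
```

```bash
python3 - <<'E'
from h import *
print(pose()[0],goto([473,181,220],down(-8)))
for n in ("scene","top"):
    im=arm.grab_frame(n)[:,:,::-1]; im=cv2.convertScaleAbs(im,alpha=1.4,beta=10); cv2.imwrite(f"pics/{n}25.png",im)
im=cv2.imread("pics/scene25.png"); print(look("scene","head_1"))
cv2.imwrite("pics/s25c.png",cv2.resize(im[80:260,300:480],None,fx=4,fy=4,interpolation=cv2.INTER_CUBIC))
E
```

```text
[ 548.33603549 -123.72964065  249.86119733] (array([0.2735, 0.154 , 0.0297]), array([1.100e-01, 3.000e-02, 5.128e+01]))
[]
```

View pics/scene25.png

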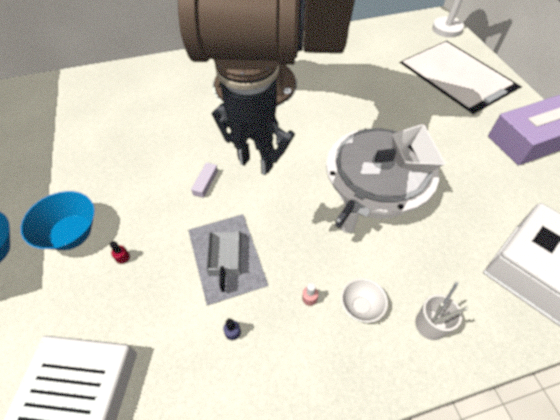

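View pics/top25.png

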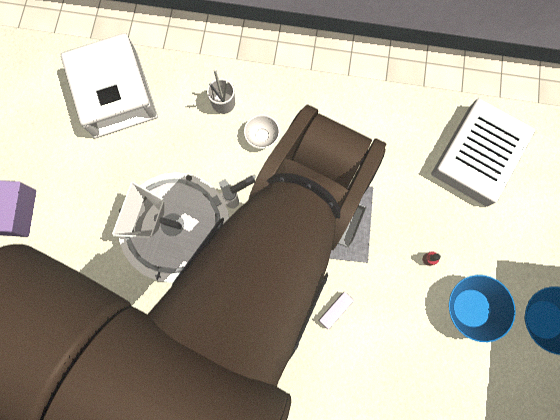

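View pics/s25c.png

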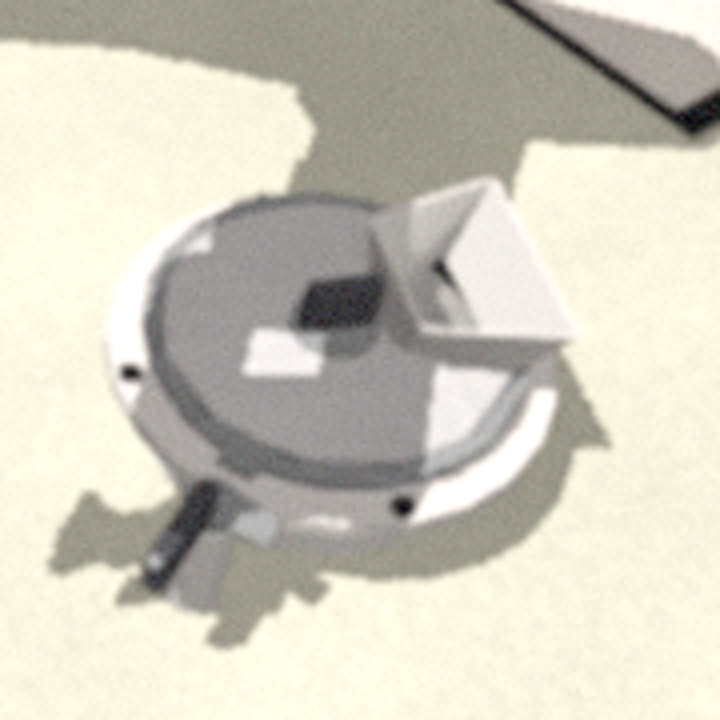

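```bash
python3 - <<'E'
import cv2
im=cv2.imread("pics/top25.png")
cv2.imwrite("pics/t25c.png",cv2.resize(im[170:270,105:205],None,fx=7,fy=7,interpolation=cv2.INTER_CUBIC))
E
```

```text
(no output)
```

View pics/t25c.png

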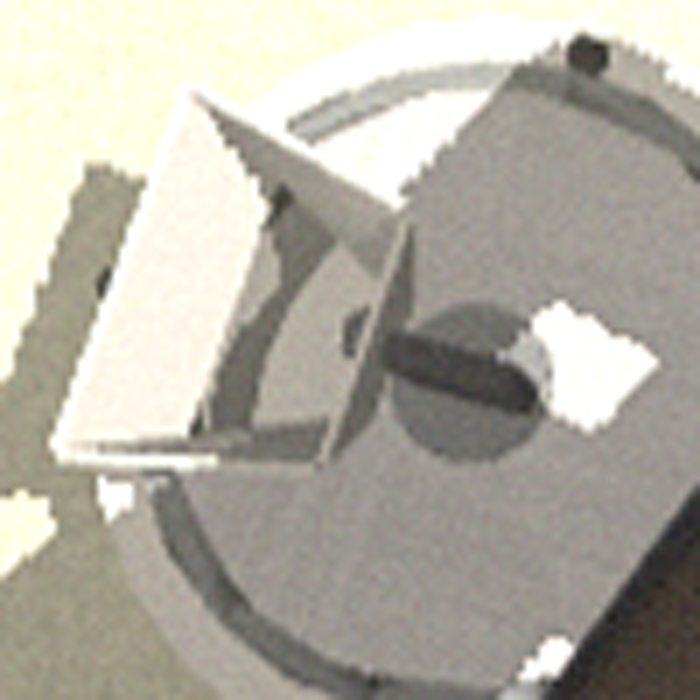

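servo_tool([
  [0.04,0.022,0,0,0,8,0.036],
  [0.085,0.047,0,0,0,16,0.036],
  [0.13,0.072,0,0,0,24,0.036],
  [0.17,0.096,0,0,0,32,0.036],
  [0.21,0.119,0.01,0,0,40,0.036],
])

```text
clock: 35.05
position: [493.7, 103.0, 240.2]
tool_rot: [-2.131, -2.307, -0.003]
ft_force: [0.1, -0.5, 0.0]
opening: 35.8
```

```bash
python3 - <<'E'
from h import *
print(pose()[0],goto([473,181,150],down(-7.5)))
E
```

```text
[493.65006157 103.00980568 240.17738395] (array([ 0.0793, -0.0145,  0.0903]), array([ 0.05, -0.09, 12.04]))
```

servo_tool([
  [0.04,-0.007,0,0,0,6,0.036],
  [0.079,-0.0145,0.01,0,0,12,0.036],
  [0.079,-0.0145,0.05,0,0,12,0.036],
  [0.079,-0.0145,0.085,0,0,12,0.036],
  [0.079,-0.0145,0.09,0,0,12,0.036],
])

```text
clock: 35.55
position: [471.1, 179.0, 146.6]
tool_rot: [-2.352, -2.077, 0.008]
ft_force: [0.1, 0.3, 0.2]
opening: 35.8
```

```bash
python3 - <<'E'
from h import *
print(pose()[0],goto([472.5,181,101],down(-7.5)))
E
```

```text
[471.11203356 179.02649732 146.59970513] (array([0.0022, 0.0014, 0.0456]), array([-0.37,  0.05,  0.39]))
```

servo_tool([
  [0.001,0.001,0.015,-0.3,0,0,0.036],
  [0.001,0.001,0.03,-0.3,0,0,0.036],
  [0.001,0.001,0.043,-0.3,0,0,0.036],
  [0.001,0.001,0.045,-0.3,0,0,0.036],
  [0.001,0.001,0.045,-0.3,0,0,0.02],
])

```text
clock: 36.05
position: [473.9, 180.1, 105.4]
tool_rot: [2.355, 2.076, 0.006]
ft_force: [1.0, 0.4, -0.4]
opening: 22.6
```

servo_tool([
  [0,0,0,0,0,0,0.012],
  [0,0,0,0,0,0,0.008],
  [0,0,0,0,0,0,0.008],
])

```text
clock: 36.35
position: [472.8, 180.3, 105.8]
tool_rot: [2.355, 2.077, 0.005]
ft_force: [-5.0, -0.8, 6.6]
opening: 10.4
```

servo_tool([
  [0,0,0,0,0,-7,0.008],
  [0,0,0,0,0,-14,0.008],
  [0,0,0,0,0,-21,0.008],
  [0,0,0,0,0,-28,0.008],
  [0,0,0,0,0,-35,0.008],
])

```text
clock: 36.85
position: [475.4, 180.8, 105.9]
tool_rot: [1.613, 2.688, 0.011]
ft_force: [9.2, 3.9, -5.2]
opening: 10.7
```

servo_tool([
  [0,0.001,0,0,0,-7,0.008],
  [0,0.001,0,0,0,-14,0.008],
  [0,0.001,0,0,0,-21,0.008],
  [0,0.001,0,0,0,-28,0.008],
  [0,0.001,0,0,0,-30,0.008],
])

```text
clock: 37.35
position: [477.2, 182.3, 105.9]
tool_rot: [0.863, 3.01, 0.011]
ft_force: [11.5, 13.2, -8.4]
opening: 10.4
```

servo_tool([
  [0,0.0015,0,0,0,-6,0.008],
  [0,0.0015,0,0,0,-13,0.008],
  [0,0.0015,0,0,0,-20,0.008],
  [0,0.0015,0,0,0,-26,0.008],
  [0,0.0015,0,0,0,-26,0.008],
])

```text
clock: 37.85
position: [477.9, 184.2, 105.9]
tool_rot: [0.165, 3.126, 0.008]
ft_force: [10.4, 19.3, -8.1]
opening: 10.4
```

servo_tool([
  [0,0.002,0,0,0,0,0.008],
  [0,0.002,0,0,0,0,0.034],
  [0,0.002,0,0,0,0,0.034],
  [0,0.002,-0.04,0,0,0,0.034],
  [0,0.002,-0.09,0,0,0,0.034],
])

```text
clock: 38.35
position: [473.8, 183.7, 194.8]
tool_rot: [0.17, 3.137, -0.0]
ft_force: [0.8, 0.4, -0.2]
opening: 34.1
```

```bash
python3 - <<'E'
from h import *
print(pose()[0],goto([593.5,33.2,210],down(39)))
E
```

```text
[473.83324252 183.74513217 194.83825859] (array([-0.1352, -0.1367, -0.0151]), array([0.00e+00, 2.00e-02, 4.48e+01]))
```

servo_tool([
  [-0.035,-0.035,-0.01,0,0,8,0.03],
  [-0.07,-0.07,-0.015,0,0,17,0.03],
  [-0.1,-0.1,-0.015,0,0,26,0.03],
  [-0.135,-0.136,-0.015,0,0,35,0.03],
  [-0.135,-0.136,-0.015,0,0,44,0.03],
])

```text
clock: 38.85
position: [596.9, 30.0, 210.4]
tool_rot: [1.304, 2.852, 0.004]
ft_force: [-0.9, 0.8, 0.1]
opening: 29.9
```

```bash
python3 - <<'E'
from h import *
print(pose()[0],goto([594,33.5,135],down(39)))
for n,c in (("scene",(300,70,480,250)),("top",(90,140,270,300))):
    im=arm.grab_frame(n)[:,:,::-1][c[1]:c[3],c[0]:c[2]]
    im=cv2.resize(im,None,fx=4,fy=4,interpolation=cv2.INTER_CUBIC); im=cv2.convertScaleAbs(im,alpha=1.4,beta=10); cv2.imwrite(f"pics/{n}26.png",im)
E
```

```text
[596.8596379   30.0348601  210.39771141] (array([ 0.0048, -0.0003,  0.0754]), array([0.28, 0.22, 1.85]))
```

View pics/scene26.png

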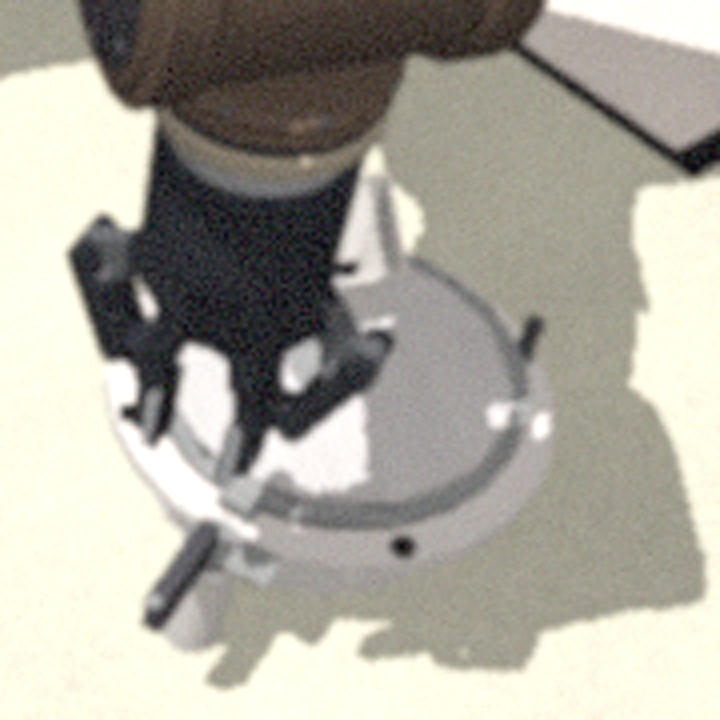

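View pics/top26.png

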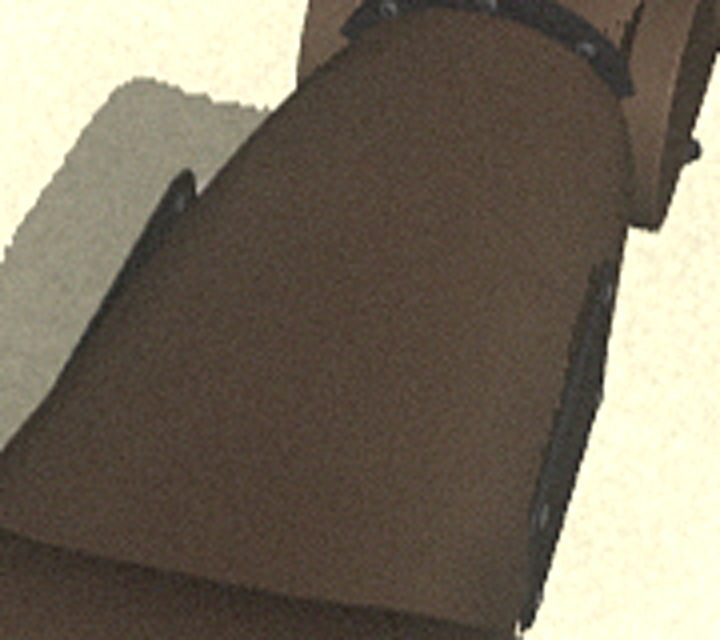

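servo_tool([
  [0.005,-0.03,0,0,0,2,0.03],
  [-0.015,-0.07,0,0,0,2,0.03],
  [-0.04,-0.11,0,0,0,2,0.03],
  [-0.07,-0.14,0,0,0,2,0.03],
  [-0.1,-0.17,0,0,0,2,0.03],
])

```text
clock: 39.45
position: [532.1, -153.7, 210.6]
tool_rot: [1.331, 2.841, 0.004]
ft_force: [1.0, 0.6, -0.2]
opening: 29.9
```

```bash
python3 - <<'E'
from h import *
print(pose()[0],goto([594,33.5,190],down(39)))
for n,c in (("scene",(300,70,480,250)),("top",(90,140,270,300))):
    im=arm.grab_frame(n)[:,:,::-1][c[1]:c[3],c[0]:c[2]]
    im=cv2.resize(im,None,fx=4,fy=4,interpolation=cv2.INTER_CUBIC); im=cv2.convertScaleAbs(im,alpha=1.4,beta=10); cv2.imwrite(f"pics/{n}27.png",im)
E
```

```text
[ 532.0830149  -153.69139242  210.5749083 ] (array([0.1042, 0.1673, 0.021 ]), array([0.25, 0.15, 0.81]))
```

View pics/scene27.png

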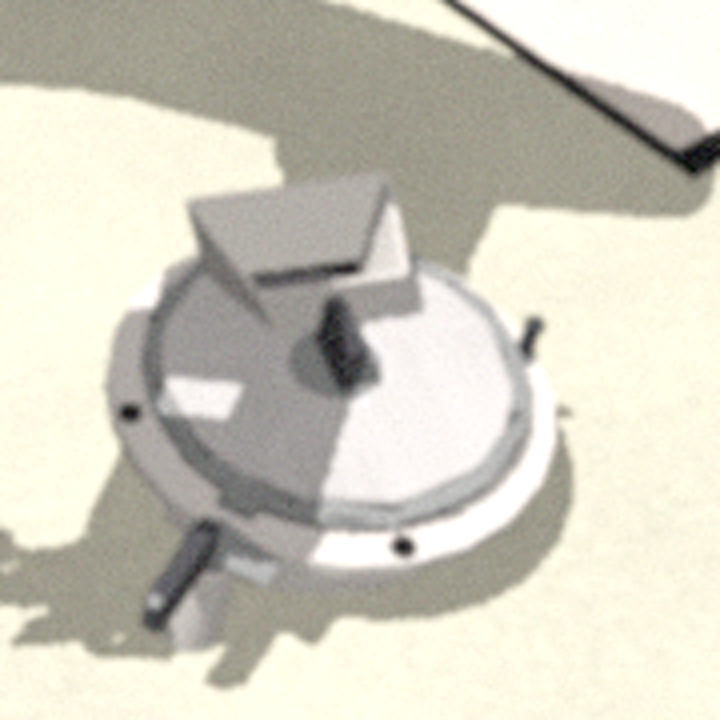

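View pics/top27.png

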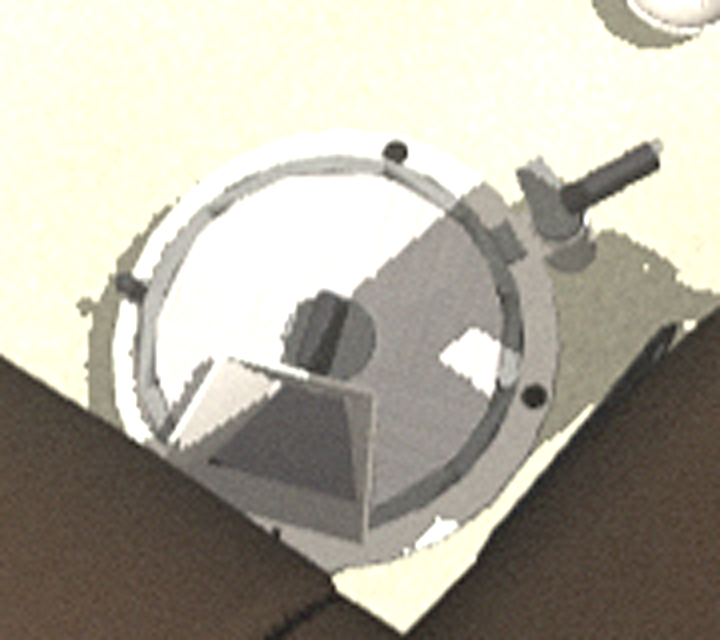

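```bash
python3 - <<'E'
from h import *
t=lambda x,y,z:atz("top",90+x/4,140+y/4,z)
a,b=t(165,440,128),t(363,545,128);d=a-b;print(a,b,np.degrees(np.arctan2(d[1],d[0]))+90)
a,b=t(222,358,128),t(373,396,128);d=a-b;print(a,b,np.degrees(np.arctan2(d[1],d[0]))+90)
x=t(275,533,72);print(x,np.degrees(np.arctan2(x[1]-183,x[0]-474)))
E
```

```text
[398.76464968 250.8433612  128.        ] [360.47897505 134.76969055 128.        ] 161.74540638730434
[447.22034345 230.11426648 128.        ] [439.62472455 145.21223491 128.        ] 174.88773847133564
[361.41476951 196.5051914   72.        ] 173.15975322162487
```

servo_tool([
  [0.025,0.04,0,0,0,0.8,0.03],
  [0.05,0.08,0,0,0,0.8,0.03],
  [0.08,0.125,0,0,0,0.8,0.03],
  [0.104,0.167,0.02,0,0,0.8,0.03],
  [0.104,0.167,0.04,0,0,0.8,0.03],
])

```text
clock: 40.05
position: [596.7, 38.9, 170.9]
tool_rot: [1.345, 2.832, 0.007]
ft_force: [-0.2, -0.5, -0.2]
opening: 30.2
```

```bash
python3 - <<'E'
from h import *
print(pose()[0],goto([594,33.5,93],down(39)))
E
```

```text
[596.73437965  38.89801513 170.90431649] (array([-0.0022, -0.006 ,  0.0779]), array([0.37, 0.2 , 0.19]))
```

servo_tool([
  [0,-0.003,0.0,0,0,0,0.03],
  [0,-0.003,0.02,0,0,0,0.03],
  [0,-0.003,0.038,0,0,0,0.03],
  [0,-0.003,0.038,0,0,0,0.03],
])

```text
clock: 40.45
position: [592.5, 31.1, 131.6]
tool_rot: [1.358, 2.832, 0.002]
ft_force: [-0.7, -0.6, -0.4]
opening: 30.0
```

```bash
python3 - <<'E'
from h import *
print(pose()[0],goto([594,33.5,93],down(39)))
im=arm.grab_frame("scene")[:,:,::-1][70:250,300:480]
im=cv2.resize(im,None,fx=4,fy=4,interpolation=cv2.INTER_CUBIC); im=cv2.convertScaleAbs(im,alpha=1.4,beta=10); cv2.imwrite(f"pics/s28.png",im)
E
```

```text
[592.50149761  31.08647475 131.58092542] (array([0.001 , 0.0026, 0.0386]), array([ 0.1 ,  0.01, -0.26]))
```

View pics/s28.png

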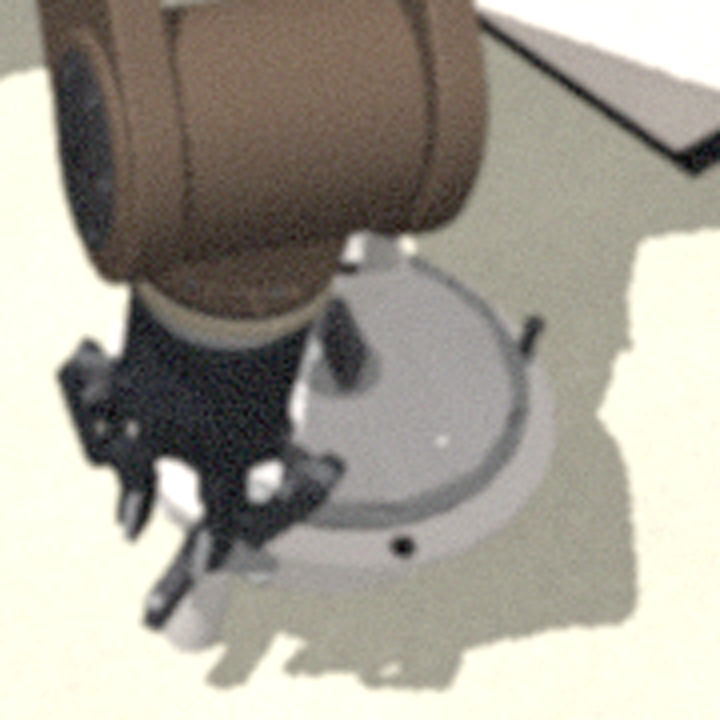

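servo_tool([
  [0,0.002,0.0,0,0,0,0.03],
  [0,0.002,0.015,0,0,0,0.03],
  [0,0.002,0.03,0,0,0,0.03],
  [0,0.002,0.038,0,0,0,0.03],
  [0,0.002,0.038,0,0,0,0.018],
])

```text
clock: 41.0
position: [595.4, 32.6, 94.3]
tool_rot: [1.36, 2.829, 0.004]
ft_force: [0.2, -0.8, -0.2]
opening: 18.8
```

```bash
python3 - <<'E'
from h import *
print(pose()[0]); arc([565.4,68.7],45,[-46,-38,-30,-22,-14],93)
E
```

```text
[595.449273    32.55120374  94.28801378]
[np.float64(0.0022), np.float64(0.0033), np.float64(0.0013), np.float64(0.2), np.float64(0.1), np.float64(-5.4), 0.018]
[np.float64(0.0032), np.float64(0.0095), np.float64(0.0013), np.float64(0.2), np.float64(0.1), np.float64(-13.4), 0.018]
[np.float64(0.0051), np.float64(0.0155), np.float64(0.0013), np.float64(0.2), np.float64(0.1), np.float64(-21.4), 0.018]
[np.float64(0.0078), np.float64(0.0212), np.float64(0.0013), np.float64(0.2), np.float64(0.1), np.float64(-29.4), 0.018]
[np.float64(0.0112), np.float64(0.0264), np.float64(0.0014), np.float64(0.2), np.float64(0.2), np.float64(-37.4), 0.018]
```

servo_tool([
  [0.001,0.0035,0,0,0,-5,0.018],
  [0.002,0.0095,0,0,0,-13,0.018],
  [0.004,0.0155,0,0,0,-21,0.018],
  [0.007,0.021,0,0,0,-29,0.018],
  [0.0105,0.0265,0,0,0,-37,0.018],
])

```text
clock: 41.5
position: [610.4, 57.0, 95.5]
tool_rot: [0.383, 3.112, 0.001]
ft_force: [1.0, -3.8, -1.9]
opening: 18.1
```

```bash
python3 - <<'E'
from h import *
print(pose()[0]); arc([565.4,68.7],45,[-6,2,10,18,26],93)
E
```

```text
[610.36801504  56.98469089  95.49814136]
[np.float64(0.0019), np.float64(0.0067), np.float64(0.0025), np.float64(0.1), np.float64(0.3), np.float64(-8.0), 0.018]
[np.float64(0.0032), np.float64(0.0129), np.float64(0.0025), np.float64(0.0), np.float64(0.3), np.float64(-16.0), 0.018]
[np.float64(0.0054), np.float64(0.0188), np.float64(0.0025), np.float64(0.0), np.float64(0.3), np.float64(-24.0), 0.018]
[np.float64(0.0083), np.float64(0.0243), np.float64(0.0025), np.float64(-0.0), np.float64(0.3), np.float64(-32.0), 0.018]
[np.float64(0.012), np.float64(0.0294), np.float64(0.0025), np.float64(-0.0), np.float64(0.3), np.float64(-40.0), 0.018]
```

servo_tool([
  [0.0015,0.0065,0.001,0,0,-8,0.018],
  [0.003,0.013,0.001,0,0,-16,0.018],
  [0.005,0.019,0.001,0,0,-24,0.018],
  [0.008,0.0245,0.001,0,0,-32,0.018],
  [0.0115,0.0295,0.001,0,0,-40,0.018],
])

```text
clock: 42.0
position: [607.2, 88.7, 94.8]
tool_rot: [-0.704, 3.054, -0.002]
ft_force: [3.6, -2.4, -0.5]
opening: 17.7
```

```bash
python3 - <<'E'
from h import *
print(pose()[0]); arc([565.4,68.7],45,[32,38,43],93)
E
```

```text
[607.16809201  88.70812607  94.81356134]
[np.float64(0.0016), np.float64(0.005), np.float64(0.0018), np.float64(-0.2), np.float64(0.4), np.float64(-6.0), 0.018]
[np.float64(0.0023), np.float64(0.0097), np.float64(0.0018), np.float64(-0.2), np.float64(0.4), np.float64(-12.0), 0.018]
[np.float64(0.0033), np.float64(0.0135), np.float64(0.0017), np.float64(-0.2), np.float64(0.4), np.float64(-17.0), 0.018]
```

servo_tool([
  [0.0015,0.005,0,0,0,-6,0.018],
  [0.002,0.0085,0,0,0,-12,0.018],
  [0.002,0.0115,0,0,0,-13,0.018],
  [0.002,0.0115,0,0,0,-13,0.018],
])

```text
clock: 42.4
position: [599.5, 98.6, 94.3]
tool_rot: [-1.035, 2.96, -0.002]
ft_force: [1.1, -0.5, 0.1]
opening: 18.2
```

servo_tool([
  [0,0.002,0,0,0,0,0.018],
  [0,0.004,0,0,0,0,0.018],
  [0,0.004,0,0,0,0,0.018],
])

```text
clock: 42.7
position: [597.1, 101.3, 93.7]
tool_rot: [-1.036, 2.96, -0.003]
ft_force: [3.1, -2.1, 1.6]
opening: 18.2
```

servo_tool([
  [0,0.002,0,0,0,0,0.018],
  [0,0.004,0,0,0,0,0.018],
  [0,0.004,0,0,0,0,0.018],
])

```text
clock: 43.0
position: [596.9, 101.7, 93.9]
tool_rot: [-1.035, 2.956, -0.009]
ft_force: [15.4, -22.8, -2.9]
opening: 18.2
```

servo_tool([
  [0,-0.007,0,0,0,0,0.028],
  [0,-0.007,0,0,0,0,0.028],
  [0,-0.005,-0.03,0,0,0,0.028],
  [0,-0.005,-0.07,0,0,0,0.028],
  [0,-0.005,-0.11,0,0,0,0.028],
])

```text
clock: 43.5
position: [595.7, 101.2, 204.0]
tool_rot: [-1.038, 2.963, 0.001]
ft_force: [0.8, -0.4, -0.6]
opening: 28.0
```

servo_tool([
  [-0.03,-0.02,-0.02,0,0,0,0.03],
  [-0.06,-0.06,-0.02,0,0,0,0.03],
  [-0.09,-0.1,-0.02,0,0,0,0.03],
  [-0.11,-0.145,-0.02,0,0,0,0.03],
  [-0.12,-0.19,-0.02,0,0,0,0.03],
])

```text
clock: 44.0
position: [810.2, 27.9, 223.4]
tool_rot: [-1.04, 2.961, 0.001]
ft_force: [0.5, 0.5, 0.2]
opening: 30.4
```

```bash
python3 - <<'E'
from h import *
print(pose()[0])
for n,c in (("scene",(300,70,480,250)),("top",(90,140,270,300))):
    im=arm.grab_frame(n)[:,:,::-1]
    im=cv2.convertScaleAbs(im,alpha=1.4,beta=10); cv2.imwrite(f"pics/{n}29f.png",im)
    cv2.imwrite(f"pics/{n}29.png",cv2.resize(im[c[1]:c[3],c[0]:c[2]],None,fx=4,fy=4,interpolation=cv2.INTER_CUBIC))
E
```

```text
[810.18073425  27.91676157 223.40925086]
```

View pics/scene29.png

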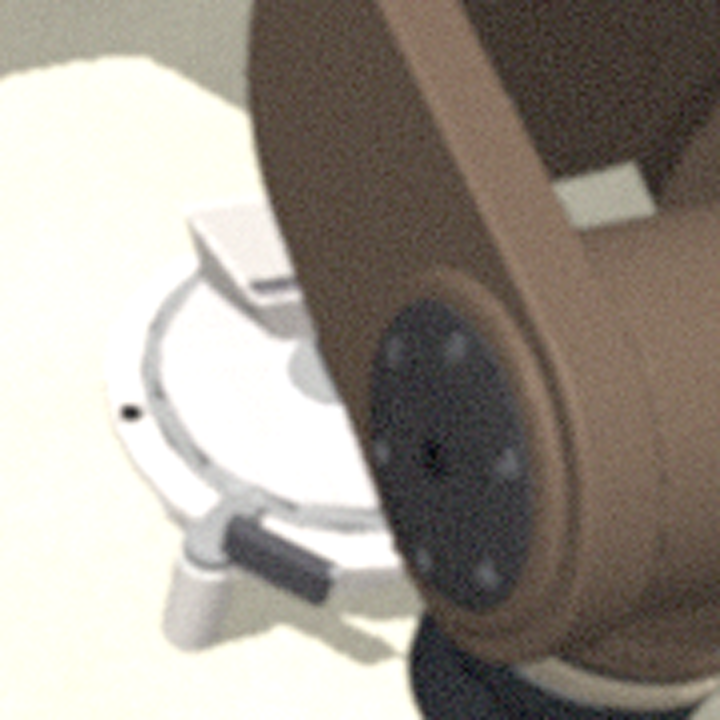

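View pics/top29.png

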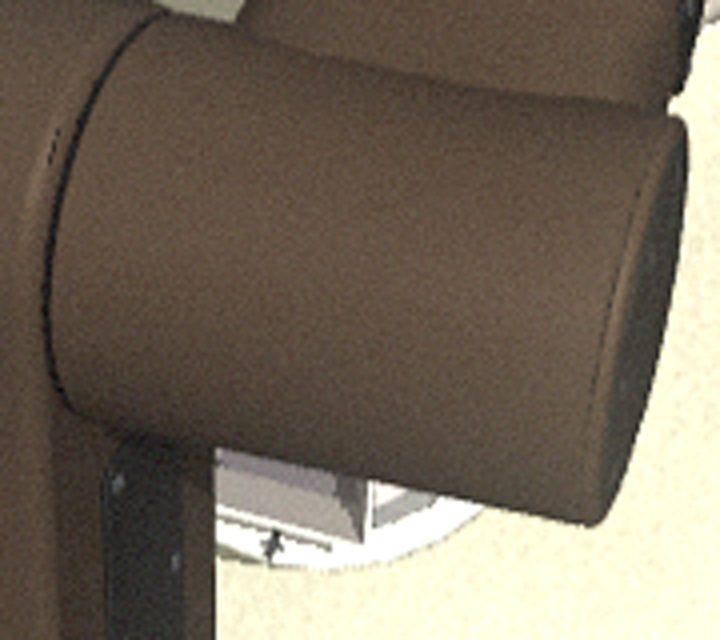

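View pics/scene29f.png

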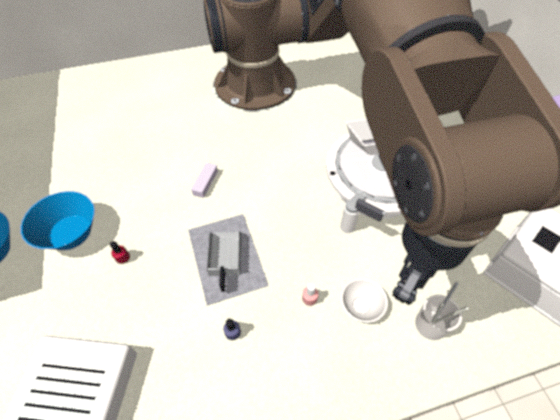

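servo_tool([
  [0.045,0.012,-0.02,0,0,0,0.03],
  [0.09,0.024,-0.03,0,0,0,0.03],
  [0.135,0.036,-0.03,0,0,0,0.03],
  [0.18,0.048,-0.03,0,0,0,0.03],
  [0.225,0.06,-0.03,0,0,0,0.03],
])

```text
clock: 44.6
position: [592.9, -66.1, 253.0]
tool_rot: [-1.038, 2.961, 0.0]
ft_force: [-0.5, 0.3, -0.2]
opening: 30.1
```

servo_tool([
  [0.045,0.0,0,0,0,0,0.03],
  [0.08,-0.02,0,0,0,0,0.03],
  [0.11,-0.05,0,0,0,0,0.03],
  [0.13,-0.06,0,0,0,0,0.03],
  [0.13,-0.06,0,0,0,0,0.03],
])

```text
clock: 45.1
position: [533.2, -189.7, 252.5]
tool_rot: [1.019, -2.968, 0.011]
ft_force: [-0.3, 1.0, 0.2]
opening: 30.2
```

```bash
python3 - <<'E'
from h import *
print(pose()[0])
for n,c in (("scene",(300,70,480,250)),("top",(90,140,270,300))):
    im=arm.grab_frame(n)[:,:,::-1]
    im=cv2.convertScaleAbs(im,alpha=1.4,beta=10); cv2.imwrite(f"pics/{n}30f.png",im)
    cv2.imwrite(f"pics/{n}30.png",cv2.resize(im[c[1]:c[3],c[0]:c[2]],None,fx=4,fy=4,interpolation=cv2.INTER_CUBIC))
E
```

```text
[ 533.17689775 -189.70073727  252.4533927 ]
```

View pics/scene30.png

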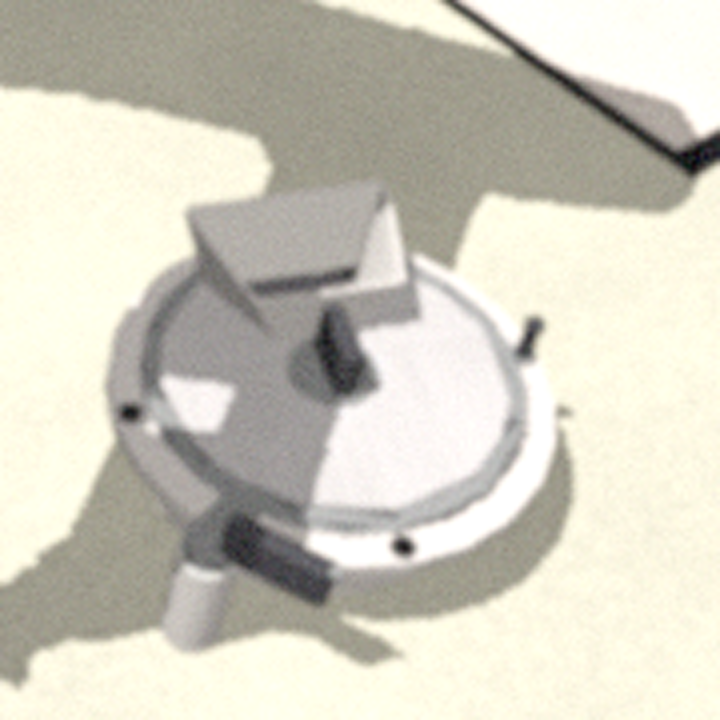

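View pics/top30f.png

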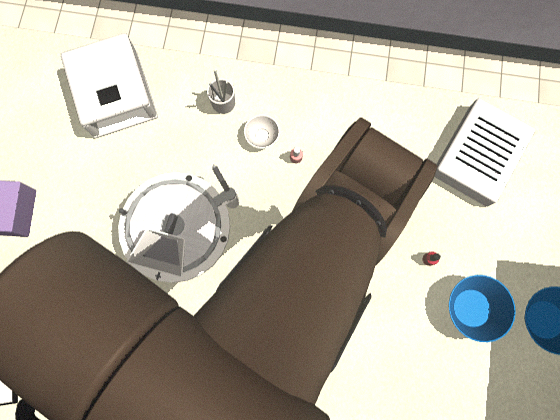

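View pics/top30.png

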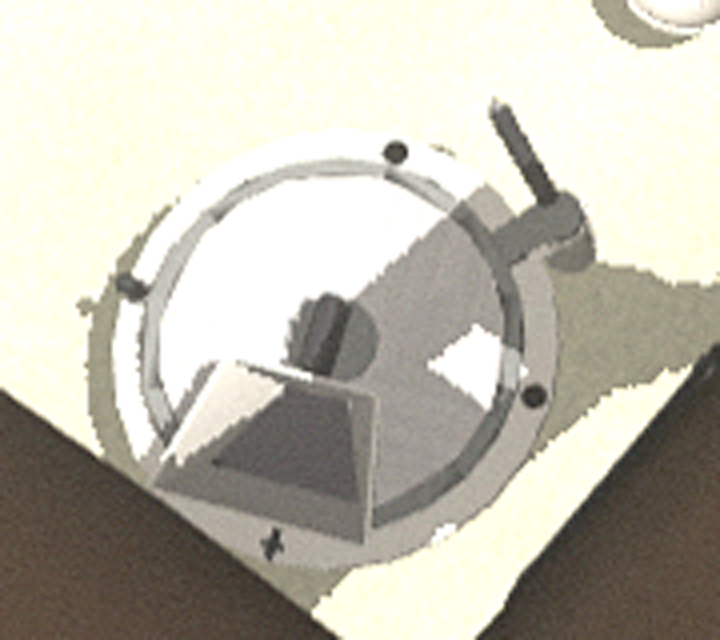

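```bash
python3 - <<'E'
from h import *
t=lambda x,y,z:atz("top",90+x/4,140+y/4,z); s=lambda x,y,z:atz("scene",300+x/4,70+y/4,z)
a,b=t(494,104,112),t(550,198,112);d=a-b;print(a,b,np.degrees(np.arctan2(d[1],d[0])))
a,b=s(328,578,112),s(238,524,112);d=a-b;print(a,b,np.degrees(np.arctan2(d[1],d[0])))
a,b=t(153,487,122),t(365,543,122);d=a-b;print(np.degrees(np.arctan2(d[1],d[0]))+90,(a+b)/2)
E
```

```text
[616.00451523 113.80863298 112.        ] [566.87902739  72.73254401 112.        ] 39.90055291803525
[622.56157456 105.72641945 112.        ] [579.27631898  76.49887941 112.        ] 34.028435762346795
174.4529506934996 [367.66159829 194.38301732 122.        ]
```

```bash
python3 - <<'E'
from h import *
im=cv2.imread("pics/scene30f.png");cv2.imwrite("pics/s31.png",cv2.resize(im[140:350,90:350],None,fx=3,fy=3))
E
```

```text
(no output)
```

View pics/s31.png

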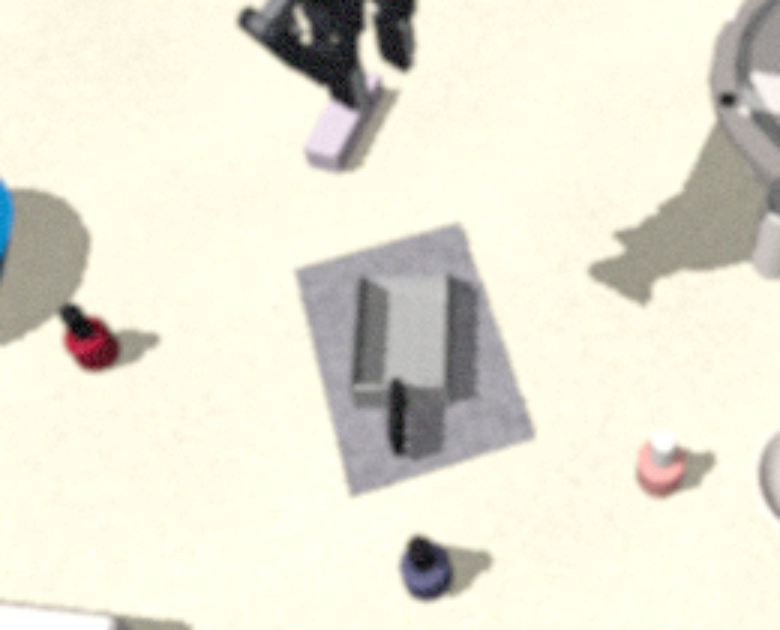

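The picture shows the tray upright and empty in the middle of the mat at about (410, 335). The three bottles and the buffer are where they stood at the start. The gripper is at z = 252 mm and touches nothing.

```bash
python3 -c "
from cell import arm
print(arm.sign_off())"
```

```text
the job is handed in; nothing more can be done
None
```

The job is handed in at about 45 s of the 210 s. The hand-in gives no verdict, so what follows rests on my own checks.

**What I did:**
1. I swung the cam lever back to its open stop, then turned the cap about 82° clockwise so its funnel stood at the peg.
2. I put both roller heads into the tray; only two were on the table. I tipped the tray to about 60° over the funnel.
3. I set the empty tray back on the mat and turned the cap back to the cross.
4. I pushed the cam home until it stopped; the resistance rose to about 27 N there.

**What the last pictures showed:**
- **Cap:** the funnel points at about 174.5°, against about 173.2° for the cross mark.
- **Lever:** it lies at about 40° from the top camera, against about 39° expected for home. The scene camera gave 34°. If that were the true angle, the cam would be near the 1.42 rad limit instead of at its stop. I trust the stop force and the top view more.
- **Lid:** the funnel sits visibly lower than with the cam open; I did not measure the 5.2 mm.
- **Tray:** upright and near the centre of the mat.
- **Bottles, dish and buffer:** where they stood at the start, compared by eye.

**Not confirmed:**
- I did not see both heads inside the compartment. The tray came back empty and no heads lay on the table. Through the funnel I could make out only what looked like one of them.
- After the cam was home I moved the arm the wrong way for one step. It passed about 220 mm above the cup and dish without touching anything.

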